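Pack the brush travel case from the roll-top cabinet

TASK

Pack the travel case for painting class: raise the cabinet's slatted roll-top until it stays open by itself, then take every sleeved brush out of the cabinet and lay it lengthwise and flat in the bays of the blue case. Then press all four clear covers down until each one clicks shut, leave the roll-top up, and do not disturb the other things on the bench.

Things in the scene. Friction and masses are not known exactly. Their poses are not given: they have to be found in the camera images.
- cabinet: Wooden roll-top brush cabinet, fixed, 420 mm deep (x), 404 wide (y), 256 high; origin at the centre of its underside, front towards its -x. Fixed front sill: x -192 to -180 mm, top 100 mm above the bench. Inside: 380 mm wide, floor 12 mm above the bench. With the shutter up, it is open from above from the sill to about x = +5 mm.
- track_axis (a point): Centre of the curved side tracks, 45 mm above the cabinet's origin, axes as the cabinet's. The shutter's slats run on an arc of 190 mm radius, its handle on one of 244 mm, about the level line through this point along y. It lies inside the cabinet.
- shutter (a joint): Shutter's angle along its track, rad: 0 down, 1.3 fully up at the stop. A weighted lead rail makes it fall shut if let go below about 0.65; it stays put from there to about 0.9; beyond that it runs on up to the stop by its own weight (the slats hang down the back) and stays open. Raising takes about 4 N at the handle.
- shutter_handle (a point): Middle of the shutter's handle: a level round steel bar 12 mm thick, 130 mm long along cabinet y, on two posts 60 mm either side of the middle, 50 mm out from the slats (44 mm clear gap). Seen from track_axis: shut, 24 degrees above level to the front (144 mm above the bench); fully up, 98.5 degrees (cabinet x +36 mm, 286 mm above the bench).
- rack_mid (a point): Middle of the fixed wooden slotted rack on the cabinet floor, at the height of the slot bottoms (30 mm above the bench), axes as the cabinet's. Two rails along y, 16 mm thick, at x -45 and +45 mm from here, each with four slots 24 mm wide, 10 mm deep at y +105, +35, -35, -105 mm. Brushes lie along x across both, clear below. End blocks rise to 46 mm.
- case: Blue plastic travel case, fixed, 158 mm deep (x), 300 wide (y), 34 high without covers; origin at the centre of its underside, front towards its -x. Four open bays centred at y +111, +37, -37, -111 mm, each 150 mm long (x), 70 wide; walls, floor 4 thick (a brush lying there has its centre 13 mm up). Each has a clear cover hinged at the back: line along y at x = +79 mm, 34 mm up.
- brush1: Miniature paintbrush with a red handle in a rigid clear square plastic sleeve 135 x 18 x 18 mm with a black end cap, about 35 g. Origin at the sleeve's centre, x along its length towards the bristles. Starts in one of the rack's notches in the cabinet, its centre 39 mm above the bench; may be absent (None).
- brush2: Miniature paintbrush with a green handle in a rigid clear square plastic sleeve 135 x 18 x 18 mm with a black end cap, about 35 g. Origin at the sleeve's centre, x along its length towards the bristles. Starts in one of the rack's notches in the cabinet, its centre 39 mm above the bench; may be absent (None).
- brush3: Miniature paintbrush with a yellow handle in a rigid clear square plastic sleeve 135 x 18 x 18 mm with a black end cap, about 35 g. Origin at the sleeve's centre, x along its length towards the bristles. Starts in one of the rack's notches in the cabinet, its centre 39 mm above the bench; may be absent (None).
- brush4: Miniature paintbrush with a dark brown handle in a rigid clear square plastic sleeve 135 x 18 x 18 mm with a black end cap, about 35 g. Origin at the sleeve's centre, x along its length towards the bristles. Starts in one of the rack's notches in the cabinet, its centre 39 mm above the bench; may be absent (None).
- cover1 (a joint): Angle of the clear cover of the bay at case y = +111 mm, rad: 0 shut and held by its catch, 1.57 upright, at most 1.9. Plate 170 mm long from the hinge, 68 wide, 4 thick, orange front lip. Stiff hinge: it stays at any angle (0.5 N at the tip moves it). Going down it meets the sprung catch at about 0.08; about 4 N at the tip snaps it past to 0, where it stays.
- cover1_tab (a point): Point on the upper (outer) face of cover1 near its free end, on its middle line, 160 mm from the hinge: the place to press. When the cover is shut it is 38 mm above the bench.
- cover2 (a joint): Angle of the clear cover of the bay at case y = +37 mm, rad: 0 shut and held by its catch, 1.57 upright, at most 1.9. Plate 170 mm long from the hinge, 68 wide, 4 thick, orange front lip. Stiff hinge: it stays at any angle (0.5 N at the tip moves it). Going down it meets the sprung catch at about 0.08; about 4 N at the tip snaps it past to 0, where it stays.
- cover2_tab (a point): Point on the upper (outer) face of cover2 near its free end, on its middle line, 160 mm from the hinge: the place to press. When the cover is shut it is 38 mm above the bench.
- cover3 (a joint): Angle of the clear cover of the bay at case y = -37 mm, rad: 0 shut and held by its catch, 1.57 upright, at most 1.9. Plate 170 mm long from the hinge, 68 wide, 4 thick, orange front lip. Stiff hinge: it stays at any angle (0.5 N at the tip moves it). Going down it meets the sprung catch at about 0.08; about 4 N at the tip snaps it past to 0, where it stays.
- cover3_tab (a point): Point on the upper (outer) face of cover3 near its free end, on its middle line, 160 mm from the hinge: the place to press. When the cover is shut it is 38 mm above the bench.
- cover4 (a joint): Angle of the clear cover of the bay at case y = -111 mm, rad: 0 shut and held by its catch, 1.57 upright, at most 1.9. Plate 170 mm long from the hinge, 68 wide, 4 thick, orange front lip. Stiff hinge: it stays at any angle (0.5 N at the tip moves it). Going down it meets the sprung catch at about 0.08; about 4 N at the tip snaps it past to 0, where it stays.
- cover4_tab (a point): Point on the upper (outer) face of cover4 near its free end, on its middle line, 160 mm from the hinge: the place to press. When the cover is shut it is 38 mm above the bench.
- jar: Glass jar with a steel screw-top lid, 72 mm across, 95 mm high, loose; origin at the centre of its underside. Not part of the job.
- dish: Grey mixing dish, 110 mm across, 30 mm high, loose; origin at the centre of its underside. Not part of the job.
- clamp: Steel hobby clamp lying flat, about 130 mm long, 18 mm thick, loose; origin at the centre of its underside. Not part of the job.
- paint1: Red dropper bottle of paint, 25 mm across, 80 mm high, loose; origin at the centre of its underside. Not part of the job.
- paint2: Blue dropper bottle of paint, 25 mm across, 80 mm high, loose; origin at the centre of its underside. Not part of the job.
- figure: Grey miniature figure on a cork painting handle, 34 mm across, 76 mm high, loose; origin at the centre of its underside. Not part of the job.

How it is judged:
By the outcome, as a careful person would: the job done as asked, in the order asked, and still so for the second after the job is handed in, with the robot touching nothing.
Of brush1, brush2, brush3, brush4 only 2 to 4 are there at a start; the rules pass over those that are not, and their reading is None.
At some moment in a run one of brush1, brush2, brush3, brush4 may be knocked a few centimetres aside while the robot is not near it.
It also fails if it takes over 210 s, if anything falls off the work surface, if the arm or the gripper's body presses on something with over 40 N, if the wrist force passes 120 N, or if a joint passes its speed limit or range.

ROBOT

A 6-joint arm with a two-finger parallel gripper is mounted at the origin on the work surface. World frame = base frame: x ahead of the robot, y to its left, z up, the work surface at z = 0. Lengths are in m, angles in rad, forces in N, time in s.
With the tool pointing down it reaches from about 0.3 to 0.875 m from the base axis. Payload 4.2 kg.
Tool frame: the origin (TCP) lies on the centre line of the jaws, within the pads' length; the fingertips stand 25 mm ahead of it and the grasp point (between the pads) lies 6 mm ahead of it; z points along the fingers, y is the line along which they close (so a half turn about z gives the same grasp; the last joint's range is limited). The gripper opens to 85 mm and grips with 20 to 120 N. Pads are 22 mm wide; open, the fingers measure 114 mm over their backs; the gripper's body (76 mm by 85 mm) begins 54 mm behind the grasp point. The pads swing forward as they close: fully open they stand 13 mm farther back than shut.
Start: joints at [-1.248, 0.32, 1.565, -0, 1.257, -0.02], TCP at [0.193, -0.542, 0.256] pointing down, gripper open.
Joint ranges: [-3.11, 3.11], [-0.84, 2.01], [0.21, 2.61], [-1.34, 4.49], [0.05, 2.63], [-2.56, 2.56]. Speed limits (rad/s): [2.57, 2.57, 3.14, 3.14, 3.14, 3.14].

INTERFACE

Orientations are given as a rotation vector (axis times angle).
In Python, from bench import readout, capture, get_calibration, ticket, outline_of gives the robot as it stands.
- The arm moves only by the shell command python3 -m creep 'ROWS'. ROWS is JSON, a list of rows, each an object of numbers: "tx", "ty", "tz": the shift along the world's x, y, z each as a share of 0.02 m, from -1 to 1; "rx", "ry", "rz": the turn, a rotation vector about the world's x, y, z each as a share of 0.1 rad, from -1 to 1; "hand": the opening in per cent of the stroke, from 0 (shut) to 100 (fully open). In form: [{"tx": .., "ty": .., "tz": .., "rx": .., "ry": .., "rz": .., "hand": ..}, ...]. A call has exactly 8 rows; each row shifts and turns the commanded pose from where the row before left it; what a row does not reach is not made up. A row lasts 1/12 s, in which the tool goes at most 41.7 mm and 7.16 degrees, less where a joint would pass 70% of its speed; a pose out of reach is approached as far as the arm can. A call with a number of a shift or a turn outside -1 to 1 is refused whole. A call with a gripper value outside its range is refused whole. The fingers move at their own pace and stop on an object; the grip force is fixed at half the most. Time passes only in rows, so rows that do not move let the fingers close, or fill a call up. It gives the time, the measured TCP pose, the force, the opening and the grip force at its end, in the units of the state.
- readout.get_obs(): the state, without advancing time (a new reading comes with each control period).
- capture(name): name is "scene" or "top"; returns the picture (400x640x3 uint8, red, green, blue); there is no depth.
- get_calibration(name): a dict with "mtx" (3x3 intrinsics, pixels), "R" (3x3) and "t" (3): a world point X has camera coordinates R X + t. Camera axes: x right, y down, z forward; pixel columns grow to the right and rows downward; lengths in m; the calibration is good to about 2 mm. A picture is of the moment at which its call begins. get_calibration takes no time and is no camera call.
- ticket.sign_off(): hands the job in; it is judged then, once.
Trained networks look in the newest picture that a camera, given by its name, has taken for a name from the list of things; names that differ only in an ending like _2 or _b are one class to them, and where a whole thing is asked for, a point or a joint stands for the part that bears it (a point fixed in the world has none). Each returns a list of dicts, best first, with "confidence" (0 to 1); they miss things now and then, are a little off and sometimes report something else, mostly with a low value. They report only what shows in the picture. A call takes as long as a camera call.
- outline_of(target, camera): "mask" (400x640 bool, what is visible of it) and "extent" ([centre column, centre row, width, height] in pixels, round what is visible of it).
The state is a dict: "time_s": time; "joint_positions": joint angles; "dq": joint speeds; "effort": joint torques, N m; "ee_pos": TCP position; "tool_rot": TCP orientation; "contact_force": force on the tool from outside, world axes, zero at the start; "moment": the same for the moment, N m; "gripper_width": opening from 0.0 (shut) to 1.0 (fully open); "grasp_force": force on a finger pad.
Only numpy, scipy, OpenCV 4.12 (cv2) and the standard library are available. Lean on these libraries where they do the work, as an engineer would, in place of code of your own. Each camera call takes 0.05 s, during which the arm holds its last target. There are 200 camera calls.

## Working session

There is one attempt and no reset: what is moved stays moved. The work goes in short steps, Python scripts to look and compute and a shell command to move; the robot and the scene stay as the last step left them, time stands still between calls to the robot, and variables do not carry over. Pictures are saved under pics/ and viewed, at most 14 in all, crops included, and the job is handed in when it is done.

```bash
ls; mkdir -p pics
python3 - <<'E'
from bench import readout, capture, get_calibration
import cv2
o=readout.get_obs();print(o)
for n in("scene","top"):
    im=capture(n);cv2.imwrite(f"pics/{n}0.png",im[:,:,::-1]);c=get_calibration(n);print(n,c["mtx"],c["R"],c["t"])
E
```

```text
pics
{'time_s': 0.0, 'joint_positions': array([-1.24798785e+00,  3.20334666e-01,  1.56566584e+00, -2.44545672e-05,
        1.25738971e+00, -1.99876856e-02]), 'dq': array([-8.46173865e-04,  1.63864820e-03, -5.93054676e-04,  1.24408014e-03,
        1.30375071e-06,  1.07923734e-03]), 'effort': array([ 1.19492739e-03, -4.15519845e+01, -2.34160352e+01,  4.14055580e-05,
        8.31996877e-03, -6.60120492e-06]), 'ee_pos': array([ 0.19313767, -0.54114658,  0.25546277]), 'tool_rot': array([-3.09381020e+00, -5.35539602e-01,  4.61743227e-04]), 'contact_force': array([-0.41444066, -0.29459974, -0.23471576]), 'moment': array([ 0.00091826, -0.03607389, -0.01292893]), 'grasp_force': 0.0, 'gripper_width': 1.003333432815866}
scene [[477.45299247   0.         323.08315215]
 [  0.         477.45299247 201.13279414]
 [  0.           0.           1.        ]] [[ 8.43377814e-01 -5.37320742e-01  5.31576831e-04]
 [-5.09914735e-01 -8.00672525e-01 -3.14500353e-01]
 [ 1.69413182e-01  2.64971561e-01 -9.49257207e-01]] [-0.53983222  0.28101236  1.55775702]
top [[400.01179348   0.         311.71905868]
 [  0.         400.01179348 201.74108534]
 [  0.           0.           1.        ]] [[ 0.02093633 -0.99976534 -0.00556163]
 [-0.9876608  -0.01981865 -0.15534919]
 [ 0.15520251  0.00874545 -0.98784396]] [-0.09806263  0.6107676   1.0185611 ]
```

View pics/scene0.png

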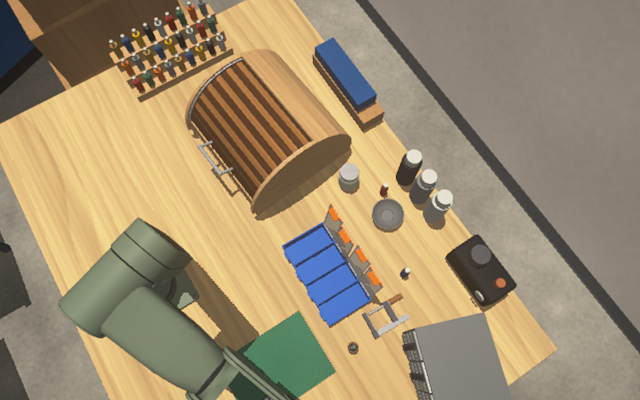

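View pics/top0.png

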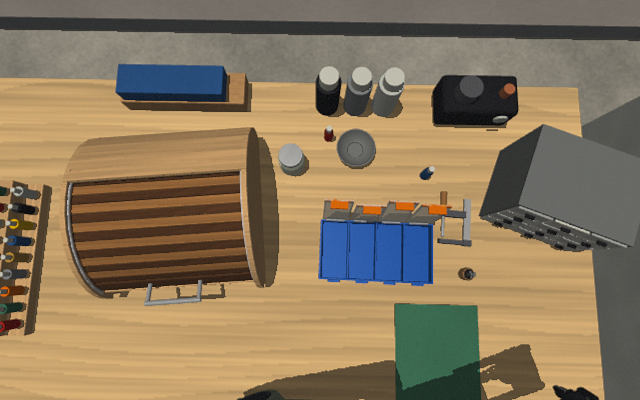

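Run:
```python
from bench import outline_of
import numpy as np,cv2,pickle
D={}
for n in("scene","top"):
  for t in("cabinet","case","shutter_handle","cover1","cover1_tab","jar","dish","clamp","paint1","figure"):
    r=outline_of(t,n)
    D[n,t]=r
    for d in r[:5]:
        m=d["mask"].astype(np.uint8); print(n,t,round(d["confidence"],2),np.round(d["extent"],1),m.sum(),np.round(cv2.minAreaRect(cv2.findNonZero(m))[2],1) if m.any() else '')
pickle.dump(D,open("d0.pkl","wb"))
```

```text
scene cabinet 0.85 [268.9 130.8 165.6 164.3] 16151 49.4
scene cabinet 0.49 [348.6 178.9  22.7  26.6] 452 90.0
scene case 0.91 [333.2 265.   98.4 121. ] 6291 57.7
scene case 0.31 [360.5 260.2  25.7  30.1] 472 58.4
scene shutter_handle 0.9 [250.9 129.  119.9 139.8] 8588 49.7
scene shutter_handle 0.57 [344.  243.9  16.3  27. ] 335 63.4
scene cover1 0.96 [334.9 221.8  19.5  32.3] 387 21.8
scene cover1 0.84 [361.6 261.3  21.9  31.8] 443 45.0
scene cover1 0.77 [343.1 241.7  12.1  29.9] 314 60.9
scene cover1 0.76 [372.2 281.8  20.7  26.8] 393 56.3
scene cover1 0.69 [385.9 316.7  43.   43.8] 504 58.6
scene cover1_tab 0.57 [333.4 219.6  23.5  38.5] 397 18.4
scene jar 0.92 [348.7 177.8  21.4  26.9] 490 90.0
scene jar 0.43 [344.2 241.5  17.7  31.7] 328 59.0
scene dish 0.82 [390.8 214.2  31.8  34.3] 763 90.0
scene dish 0.73 [360.5 260.2  23.4  33.1] 489 45.0
scene clamp 0.64 [387.6 315.9  43.1  44.4] 616 59.4
scene paint1 0.42 [402.6 270.3   6.5   6.2] 63 45.0
scene paint1 0.4 [383.4 191.4   8.7  11.9] 70 90.0
top cabinet 0.8 [163.2 216.9 206.9 185.7] 30516 86.1
top case 0.85 [383.4 241.7 130.9 
[... 284 characters left out ...]
ver1 0.73 [429.  212.7  43.6  19.8] 612 84.3
top cover1_tab 0.66 [336.9 210.7  33.8  25.7] 601 0.0
top jar 0.56 [292.8 159.2  24.6  31.7] 669 90.0
top jar 0.26 [327.9 135.6   4.1  12.2] 94 90.0
top dish 0.83 [354.8 148.4  40.9  36.8] 1134 90.0
top clamp 0.7 [161.8 237.7 181.1 136.4] 18797 85.5
top clamp 0.68 [457.5 218.1  28.6  54. ] 603 90.0
top clamp 0.54 [161.5 218.1 208.  179.4] 30832 86.1
top clamp 0.47 [338.1 209.9  31.5  24.1] 597 90.0
top paint1 0.66 [428.  173.3  18.    8.2] 131 53.1
top paint1 0.4 [163.2 239.8 179.3 135.9] 18729 85.9
top paint1 0.3 [368.7 213.2  39.4  20.3] 522 90.0
top figure 0.7 [383.4 242.1 134.9  87.2] 9156 2.8
top figure 0.59 [468.6 274.   18.3  10.7] 170 90.0
```

The pictures show the cabinet (shutter down) on the left, with its handle bar at about (147,303)-(200,299) in the top view. The blue case sits at (320-433, 220-284) in the top view with four covers up at its back, the jar, dish and bottles behind it, and the clamp and figure to its right. I'll enlarge the handle and the case for pose fitting.

```bash
cat > h.py <<'E'
import numpy as np,cv2
from bench import readout,capture,get_calibration,outline_of
from scipy.spatial.transform import Rotation as Ro
def proj(n,X):
    c=get_calibration(n);p=(np.atleast_2d(X)@c["R"].T+c["t"])@c["mtx"].T
    return p[:,:2]/p[:,2:]
def ray(n,uv,z):
    c=get_calibration(n);R=c["R"];o=-R.T@c["t"]
    uv=np.atleast_2d(uv).astype(float);d=np.c_[uv,np.ones(len(uv))]@np.linalg.inv(c["mtx"]).T@R
    return o+d*((z-o[2])/d[:,2])[:,None]
def tri(p,q,a="scene",b="top"):
    P=[get_calibration(n)["mtx"]@np.c_[get_calibration(n)["R"],get_calibration(n)["t"]] for n in(a,b)]
    X=cv2.triangulatePoints(P[0],P[1],np.float64(p).reshape(2,1),np.float64(q).reshape(2,1)).ravel();return X[:3]/X[3]
E
python3 - <<'E'
from h import *
s=cv2.imread("pics/scene0.png");t=cv2.imread("pics/top0.png")
a=cv2.resize(s[120:220,170:290],None,fx=3.3,fy=3.3,interpolation=2);b=cv2.resize(t[240:310,130:250],None,fx=3.3,fy=3.3,interpolation=2)
b=cv2.copyMakeBorder(b,0,a.shape[0]-b.shape[0],0,0,0)
cv2.imwrite("pics/c1.png",np.hstack([a,b]))
for n,im in(("scene",s),("top",t)):
    hsv=cv2.cvtColor(im,cv2.COLOR_BGR2HSV);m=cv2.inRange(hsv,(105,150,60),(125,255,255))
    l,lab,st,_=cv2.connectedComponentsWithStats(cv2.morphologyEx(m,cv2.MORPH_CLOSE,np.ones((5,5))))
    # component containing case
    u,v=(330,275) if n=="scene" else (385,255)
    mm=(lab==np.bincount(lab[v-15:v+15,u-15:u+15].ravel(),minlength=l)[1:].argmax()+1).astype(np.uint8)
    r=cv2.minAreaRect(cv2.findNonZero(mm));bp=cv2.boxPoints(r);print(n,mm.sum(),np.round(bp,1).tolist());print(np.round(ray(n,bp,.034),4).tolist())
E
```

```text
scene 4291 [[280.29998779296875, 246.60000610351562], [323.8999938964844, 221.0], [370.6000061035156, 300.79998779296875], [327.0, 326.29998779296875]]
[[0.4056, -0.1069, 0.034], [0.5729, -0.1102, 0.034], [0.5567, -0.4108, 0.034], [0.3982, -0.4027, 0.034]]
top 6677 [[318.6000061035156, 281.1000061035156], [321.0, 219.5], [434.3999938964844, 224.10000610351562], [431.8999938964844, 285.6000061035156]]
[[0.405, -0.1077, 0.034], [0.567, -0.1113, 0.034], [0.561, -0.4142, 0.034], [0.3997, -0.4035, 0.034]]
```

View pics/c1.png

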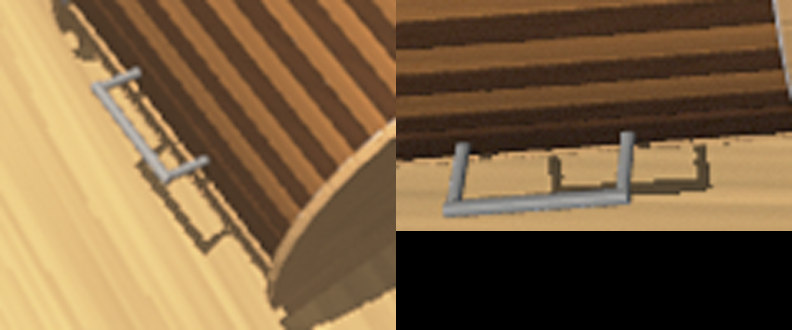

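The crops show the handle bar running from (199,146) to (221,174) in the scene view and from (145,304) to (201,300) in the top view.

Run:
```python
from h import *
L=tri((199.1,146.4),(144.8,303.4));R=tri((220.9,173.9),(201.2,299.7));print(L,R,(L+R)/2,np.linalg.norm(L-R))
z=.144
for n,p in(("scene",[(199.1,146.4),(220.9,173.9)]),("top",[(144.8,303.4),(201.2,299.7)])):print(n,ray(n,p,z))
# cabinet fit: handle mid + yaw -> check outlines
import pickle;D=pickle.load(open("d0.pkl","rb"))
o=readout.get_obs();print(Ro.from_rotvec(o["tool_rot"]).as_matrix().round(3))
# cabinet end faces top: side-panel outer corners z=0? print mask extremes
P=ray("top",[(144.8,303.4),(201.2,299.7)],z);P2=ray("scene",[(199.1,146.4),(220.9,173.9)],z)
m=(P.mean(0)+P2.mean(0))/2;y=(P[0]-P[1]+P2[0]-P2[1])[:2];yaw=np.arctan2(-y[0],y[1]);c,s=np.cos(yaw),np.sin(yaw)
C=m[:2]+.2229*np.array([c,s]);print("cab",C,yaw)
W=lambda x,y,z:[C[0]+c*x-s*y,C[1]+s*x+c*y,z]
pts=[W(a,b,h) for a,b,h in[(-.21,.202,0),(-.21,-.202,0),(.21,.202,0),(.21,-.202,0),(0,.202,.256),(0,-.202,.256),(-.223,.065,.144),(-.223,-.065,.144)]]
for n in("scene","top"):
    im=cv2.imread(f"pics/{n}0.png")
    for u,v in proj(n,pts):cv2.circle(im,(int(round(u)),int(round(v))),2,(255,0,255),-1)
    cy=-.0213;cc=np.array([.482,-.2575])
    for a in(-.079,.079):
      for b in(-.15,.15):
        u,v=proj(n,[cc[0]+np.cos(cy)*a-np.sin(cy)*b,cc[1]+np.sin(cy)*a+np.cos(cy)*b,.034])[0];cv2.circle(im,(int(round(u)),int(round(v))),1,(0,255,255),-1)
    cr=im[40:340,170:410] if n=="scene" else im[110:330,50:480]
    if n=="scene":A=cv2.resize(cr,None,fx=1.5,fy=1.5)
    else:B=cv2.resize(cr,None,fx=1,fy=1)
H=max(A.shape[0],B.shape[0]);pad=lambda i:cv2.copyMakeBorder(i,0,H-i.shape[0],0,0,0)
cv2.imwrite("pics/c2.png",np.hstack([pad(A),pad(B)]))
```

```text
[0.34843467 0.3036126  0.12961674] [0.3623379  0.16004345 0.17048105] [0.35538629 0.23182803 0.15004889] 0.14991762090926614
scene [[0.34848126 0.29559993 0.144     ]
 [0.3621774  0.17261405 0.144     ]]
top [[0.34964808 0.2979305  0.144     ]
 [0.36087299 0.16672405 0.144     ]]
[[ 0.942  0.336  0.   ]
 [ 0.336 -0.942 -0.   ]
 [-0.     0.    -1.   ]]
cab [0.57713135 0.254966  ] 0.09772777661791303
```

View pics/c2.png

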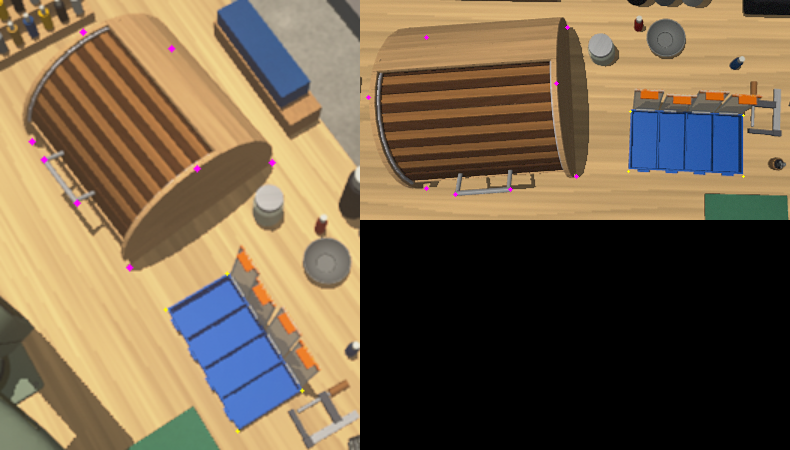

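Both fits agree with the pictures: the cabinet is at (0.577, 0.255) with yaw about 0.09, and the case at (0.482, -0.2575) with yaw -0.021. Next I move above the handle bar with the jaws along cabinet x.

```bash
python3 -m creep '[{"tx":1,"ty":0.9,"hand":40},{"tx":1,"ty":0.9,"hand":40},{"tx":1,"ty":0.9,"hand":40},{"tx":1,"ty":0.9,"hand":40},{"tx":1,"ty":0.9,"hand":40},{"tx":1,"ty":0.9,"hand":40},{"tx":1,"ty":0.9,"hand":40},{"tx":1,"ty":0.9,"hand":40}]'
for i in 1 2 3 4; do python3 -m creep '[{"ty":0.98,"rz":0.413,"hand":40},{"ty":0.98,"rz":0.413,"hand":40},{"ty":0.98,"rz":0.413,"hand":40},{"ty":0.98,"rz":0.413,"hand":40},{"ty":0.98,"rz":0.413,"hand":40},{"ty":0.98,"rz":0.413,"hand":40},{"ty":0.98,"rz":0.413,"hand":40},{"ty":0.98,"rz":0.413,"hand":40}]'; done
python3 - <<'E'
from h import *
o=readout.get_obs();M=Ro.from_rotvec(o["tool_rot"]).as_matrix();print(np.degrees(np.arctan2(M[1,1],M[0,1])),M[:,2])
E
```

```text
-70.35644066272398 [ 3.51484198e-05 -1.02507130e-04 -9.99999994e-01]validation failed for argument at $[0]...
validation failed for argument at $[0]...
validation failed for argument at $[0]...
validation failed for argument at $[0]...
validation failed for argument at $[0]...
```

```bash
python3 -m creep '[{"tx":1,"ty":0.9,"tz":0,"rx":0,"ry":0,"rz":0,"hand":40},{"tx":1,"ty":0.9,"tz":0,"rx":0,"ry":0,"rz":0,"hand":40},{"tx":1,"ty":0.9,"tz":0,"rx":0,"ry":0,"rz":0,"hand":40},{"tx":1,"ty":0.9,"tz":0,"rx":0,"ry":0,"rz":0,"hand":40},{"tx":1,"ty":0.9,"tz":0,"rx":0,"ry":0,"rz":0,"hand":40},{"tx":1,"ty":0.9,"tz":0,"rx":0,"ry":0,"rz":0,"hand":40},{"tx":1,"ty":0.9,"tz":0,"rx":0,"ry":0,"rz":0,"hand":40},{"tx":1,"ty":0.9,"tz":0,"rx":0,"ry":0,"rz":0,"hand":40}]'
python3 - <<'E'
from h import *
o=readout.get_obs();M=Ro.from_rotvec(o["tool_rot"]).as_matrix();print(o["ee_pos"],np.degrees(np.arctan2(M[1,1],M[0,1])),M[:,2])
E
```

```text
time_s: 1.77
ee_pos: [0.3541, -0.3966, 0.2565]
tool_rot: [3.095, 0.536, 0.0]
contact_force: [0.8, -0.5, -1.3]
gripper_width: 0.398
grasp_force: 0.0
[ 0.35410074 -0.39661491  0.25645455] -70.36760677752314 [ 2.23482519e-04 -3.18799139e-04 -9.99999924e-01]
```

```bash
for i in 1 2 3 4; do python3 -m creep '[{"tx":0,"ty":0.98,"tz":0,"rx":0,"ry":0,"rz":0.413,"hand":40},{"tx":0,"ty":0.98,"tz":0,"rx":0,"ry":0,"rz":0.413,"hand":40},{"tx":0,"ty":0.98,"tz":0,"rx":0,"ry":0,"rz":0.413,"hand":40},{"tx":0,"ty":0.98,"tz":0,"rx":0,"ry":0,"rz":0.413,"hand":40},{"tx":0,"ty":0.98,"tz":0,"rx":0,"ry":0,"rz":0.413,"hand":40},{"tx":0,"ty":0.98,"tz":0,"rx":0,"ry":0,"rz":0.413,"hand":40},{"tx":0,"ty":0.98,"tz":0,"rx":0,"ry":0,"rz":0.413,"hand":40},{"tx":0,"ty":0.98,"tz":0,"rx":0,"ry":0,"rz":0.413,"hand":40}]'; done | grep -E "ee_pos|force"
cat >> h.py <<'E'
def st():
    o=readout.get_obs();M=Ro.from_rotvec(o["tool_rot"]).as_matrix();print("t",round(o["time_s"],1),"pos",o["ee_pos"].round(4),"yawY",np.degrees(np.arctan2(M[1,1],M[0,1])).round(2),"z",M[:,2].round(3),"w",round(o["gripper_width"],3),"gf",o["grasp_force"],"F",o["contact_force"].round(1),"j6",o["joint_positions"][5].round(2))
E
python3 -c "
from h import *
st()"
```

```text
ee_pos: [0.3531, -0.2398, 0.2565]
contact_force: [-0.5, 0.5, 0.4]
grasp_force: 0.0
ee_pos: [0.3531, -0.083, 0.2565]
contact_force: [0.6, 0.6, -0.9]
grasp_force: 0.0
ee_pos: [0.3531, 0.0738, 0.2566]
contact_force: [-0.8, -0.6, 0.5]
grasp_force: 0.0
ee_pos: [0.3531, 0.2307, 0.2565]
contact_force: [0.3, 0.7, -0.2]
grasp_force: 0.0
t 4.4 pos [0.3531 0.2307 0.2565] yawY 5.49 z [ 0.  0. -1.] w 0.402 gf 0.0 F [ 0.3  0.7 -0.2] j6 0.46
```

```bash
python3 -m creep '[{"tx":0.1,"ty":0,"tz":-0.88,"rx":0,"ry":0,"rz":0,"hand":40},{"tx":0,"ty":0,"tz":-0.88,"rx":0,"ry":0,"rz":0,"hand":40},{"tx":0,"ty":0,"tz":-0.88,"rx":0,"ry":0,"rz":0,"hand":40},{"tx":0,"ty":0,"tz":-0.88,"rx":0,"ry":0,"rz":0,"hand":40},{"tx":0,"ty":0,"tz":-0.88,"rx":0,"ry":0,"rz":0,"hand":40},{"tx":0,"ty":0,"tz":-0.88,"rx":0,"ry":0,"rz":0,"hand":40},{"tx":0,"ty":0,"tz":0,"rx":0,"ry":0,"rz":0,"hand":40},{"tx":0,"ty":0,"tz":0,"rx":0,"ry":0,"rz":0,"hand":40}]'; python3 -m creep '[{"tx":0,"ty":0,"tz":0,"rx":0,"ry":0,"rz":0,"hand":0},{"tx":0,"ty":0,"tz":0,"rx":0,"ry":0,"rz":0,"hand":0},{"tx":0,"ty":0,"tz":0,"rx":0,"ry":0,"rz":0,"hand":0},{"tx":0,"ty":0,"tz":0,"rx":0,"ry":0,"rz":0,"hand":0},{"tx":0,"ty":0,"tz":0,"rx":0,"ry":0,"rz":0,"hand":0},{"tx":0,"ty":0,"tz":0,"rx":0,"ry":0,"rz":0,"hand":0},{"tx":0,"ty":0,"tz":0,"rx":0,"ry":0,"rz":0,"hand":0},{"tx":0,"ty":0,"tz":0,"rx":0,"ry":0,"rz":0,"hand":0}]'
```

```text
time_s: 5.1
ee_pos: [0.355, 0.2295, 0.1505]
tool_rot: [-2.115, -2.323, 0.002]
contact_force: [0.6, 0.8, -0.2]
gripper_width: 0.402
grasp_force: 0.0
time_s: 5.77
ee_pos: [0.3565, 0.2302, 0.152]
tool_rot: [2.114, 2.322, 0.006]
contact_force: [2.5, 0.2, 6.7]
gripper_width: 0.115
grasp_force: 58.8
```

Run:
```python
import numpy as np
a=np.radians(24+4.5*np.arange(17));f=-.244*np.cos(a);z=.244*np.sin(a)
for p,q in zip(np.diff(f),np.diff(z)):print(round(p*.9953/.02,2),round(p*.096/.02,2),round(q/.02,2))
```

```text
0.42 0.04 0.86
0.49 0.05 0.82
0.55 0.05 0.78
0.61 0.06 0.74
0.67 0.06 0.69
0.72 0.07 0.63
0.76 0.07 0.57
0.81 0.08 0.51
0.84 0.08 0.45
0.88 0.08 0.38
0.9 0.09 0.31
0.92 0.09 0.24
0.94 0.09 0.16
0.95 0.09 0.09
0.95 0.09 0.01
0.95 0.09 -0.06
```

```bash
python3 -m creep '[{"tx":0.42,"ty":0.04,"tz":0.86,"rx":0,"ry":0,"rz":0,"hand":0},{"tx":0.49,"ty":0.05,"tz":0.82,"rx":0,"ry":0,"rz":0,"hand":0},{"tx":0.55,"ty":0.05,"tz":0.78,"rx":0,"ry":0,"rz":0,"hand":0},{"tx":0.61,"ty":0.06,"tz":0.74,"rx":0,"ry":0,"rz":0,"hand":0},{"tx":0.67,"ty":0.06,"tz":0.69,"rx":0,"ry":0,"rz":0,"hand":0},{"tx":0.72,"ty":0.07,"tz":0.63,"rx":0,"ry":0,"rz":0,"hand":0},{"tx":0.76,"ty":0.07,"tz":0.57,"rx":0,"ry":0,"rz":0,"hand":0},{"tx":0.81,"ty":0.08,"tz":0.51,"rx":0,"ry":0,"rz":0,"hand":0}]'; python3 -c "
from h import *
st()"
```

```text
time_s: 6.43
ee_pos: [0.4516, 0.2389, 0.2638]
tool_rot: [-2.11, -2.317, 0.013]
contact_force: [-11.2, -0.1, 9.3]
gripper_width: 0.11
grasp_force: 58.6
t 6.4 pos [0.4516 0.2389 0.2638] yawY 5.34 z [-0.011 -0.001 -1.   ] w 0.11 gf 58.57236385345459 F [-11.2  -0.1   9.3] j6 0.37
```

```bash
python3 -m creep '[{"tx":0.84,"ty":0.08,"tz":0.45,"rx":0,"ry":0,"rz":0,"hand":0},{"tx":0.88,"ty":0.08,"tz":0.38,"rx":0,"ry":0,"rz":0,"hand":0},{"tx":0.9,"ty":0.09,"tz":0.31,"rx":0,"ry":0,"rz":0,"hand":0},{"tx":0.92,"ty":0.09,"tz":0.24,"rx":0,"ry":0,"rz":0,"hand":0},{"tx":0.94,"ty":0.09,"tz":0.16,"rx":0,"ry":0,"rz":0,"hand":0},{"tx":0.95,"ty":0.09,"tz":0.09,"rx":0,"ry":0,"rz":0,"hand":0},{"tx":0.95,"ty":0.09,"tz":0.01,"rx":0,"ry":0,"rz":0,"hand":0},{"tx":0,"ty":0,"tz":0,"rx":0,"ry":0,"rz":0,"hand":0}]'; python3 -c "
from h import *
st()"
```

```text
time_s: 7.1
ee_pos: [0.5866, 0.2514, 0.2964]
tool_rot: [2.115, 2.32, 0.005]
contact_force: [0.9, -0.1, 6.0]
gripper_width: 0.115
grasp_force: 65.6
t 7.1 pos [0.5866 0.2514 0.2964] yawY 5.3 z [ 0.004  0.001 -1.   ] w 0.115 gf 65.55551290512085 F [ 0.9 -0.1  6. ] j6 0.29
```

```bash
python3 -m creep '[{"tx":0,"ty":0,"tz":0,"rx":0,"ry":0,"rz":0,"hand":40},{"tx":0,"ty":0,"tz":0,"rx":0,"ry":0,"rz":0,"hand":40},{"tx":0,"ty":0,"tz":0,"rx":0,"ry":0,"rz":0,"hand":40},{"tx":0,"ty":0,"tz":1,"rx":0,"ry":0,"rz":0,"hand":40},{"tx":0,"ty":0,"tz":1,"rx":0,"ry":0,"rz":0,"hand":40},{"tx":0,"ty":0,"tz":1,"rx":0,"ry":0,"rz":0,"hand":40},{"tx":0,"ty":0,"tz":1,"rx":0,"ry":0,"rz":0,"hand":40},{"tx":0,"ty":0,"tz":1,"rx":0,"ry":0,"rz":0,"hand":40}]'; python3 -m creep '[{"tx":-1,"ty":-1,"tz":0,"rx":0,"ry":0,"rz":0.98,"hand":50},{"tx":-1,"ty":-1,"tz":0,"rx":0,"ry":0,"rz":0.98,"hand":50},{"tx":-1,"ty":-1,"tz":0,"rx":0,"ry":0,"rz":0.98,"hand":50},{"tx":-1,"ty":-1,"tz":0,"rx":0,"ry":0,"rz":0.98,"hand":50},{"tx":-1,"ty":-1,"tz":0,"rx":0,"ry":0,"rz":0.98,"hand":50},{"tx":-1,"ty":-1,"tz":0,"rx":0,"ry":0,"rz":0.98,"hand":50},{"tx":-1,"ty":-1,"tz":0,"rx":0,"ry":0,"rz":0.98,"hand":50},{"tx":-1,"ty":-1,"tz":0,"rx":0,"ry":0,"rz":0.98,"hand":50}]'; python3 -m creep '[{"tx":0,"ty":-1,"tz":0,"rx":0,"ry":0,"rz":0.98,"hand":50},{"tx":0,"ty":-1,"tz":0,"rx":0,"ry":0,"rz":0.98,"hand":50},{"tx":0,"ty":-1,"tz":0,"rx":0,"ry":0,"rz":0.98,"hand":50},{"tx":0,"ty":-1,"tz":0,"rx":0,"ry":0,"rz":0.98,"hand":50},{"tx":0,"ty":-1,"tz":0,"rx":0,"ry":0,"rz":0.98,"hand":50},{"tx":0,"ty":-1,"tz":0,"rx":0,"ry":0,"rz":0.98,"hand":50},{"tx":0,"ty":-1,"tz":0,"rx":0,"ry":0,"rz":0.98,"hand":50},{"tx":0,"ty":-1,"tz":0,"rx":0,"ry":0,"rz":0.98,"hand":50}]'
python3 - <<'E'
from h import *
st()
for n in("scene","top"):
    im=capture(n)[:,:,::-1];cv2.imwrite(f"pics/{n}1.png",im)
    for t in("brush1","shutter_handle"):
        for d in outline_of(t,n)[:6]:
            m=d["mask"].astype(np.uint8);r=cv2.minAreaRect(cv2.findNonZero(m));print(n,t,round(d["confidence"],2),np.round(d["extent"],1),np.round(r[0],1),np.round(r[1],1),round(r[2],1))
s=cv2.imread("pics/scene1.png")[40:240,170:370];t=cv2.imread("pics/top1.png")[110:310,50:290]
cv2.imwrite("pics/c3.png",np.hstack([cv2.resize(s,None,fx=1.8,fy=1.8),cv2.resize(t,None,fx=1.8,fy=1.8)]))
E
```

```text
time_s: 7.77
ee_pos: [0.5824, 0.2515, 0.3963]
tool_rot: [-2.114, -2.323, 0.002]
contact_force: [-0.0, 1.1, 0.3]
gripper_width: 0.398
grasp_force: 0.0
time_s: 8.43
ee_pos: [0.4213, 0.0908, 0.3953]
tool_rot: [-1.059, -2.957, 0.0]
contact_force: [-0.3, -0.8, -0.3]
gripper_width: 0.5
grasp_force: 0.0
time_s: 9.1
ee_pos: [0.4224, -0.069, 0.3954]
tool_rot: [0.151, -3.137, -0.001]
contact_force: [-0.1, -0.4, 0.1]
gripper_width: 0.499
grasp_force: 0.0
t 9.1 pos [ 0.4224 -0.069   0.3954] yawY 95.51 z [-0.001  0.001 -1.   ] w 0.499 gf 0.0 F [-0.1 -0.4  0.1] j6 -1.86
scene shutter_handle 0.84 [270.6 104.8  81.1  90.6] [271.1 103.9] [108.4  15.6] 50.4
scene shutter_handle 0.45 [372.8 281.9  20.3  28.9] [370.4 282.3] [26.9 18.2] 59.0
scene shutter_handle 0.21 [334.5 219.1  21.4  34.4] [333.5 221.6] [17.7 31.2] 15.9
top brush1 0.86 [145.8 248.1   4.8  47.1] [145.5 248. ] [50.  9.] 90.0
top brush1 0.73 [225.3 241.4   9.4  50.5] [225.  242.5] [49.  8.] 90.0
top brush1 0.69 [368.4 213.6  38.5  19.2] [368.5 213. ] [35. 18.] 0.0
top brush1 0.66 [199.1 246.1  13.5  50.5] [199.  244.5] [49.  8.] 90.0
top brush1 0.66 [328.4 134.4   9.6  15.4] [327.5 133.5] [15.  9.] 90.0
top brush1 0.56 [172.1 245.6  10.8  48.5] [171.5 245.5] [51.  9.] 90.0
top shutter_handle 0.87 [153.3 187.8 169.5  32. ] [154.2 186.9] [ 21.1 169.9] 86.0
```

View pics/c3.png

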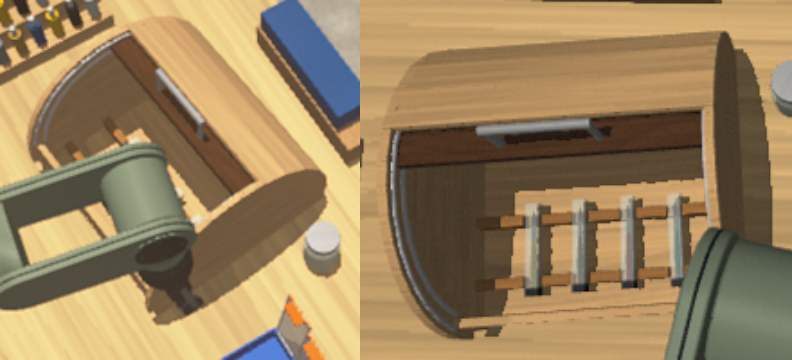

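The crops show the roll-top fully up and four brushes in the rack, at about (146,248), (172,246), (199,245) and (225,242) in the top view.

```bash
cat >> h.py <<'E'
def brushes(reg,z=.043,n="top"):
    out=[]
    for d in outline_of("brush1",n):
        u,v,w,h=d["extent"]
        if not(reg[0]<u<reg[1] and reg[2]<v<reg[3]):continue
        p=np.argwhere(d["mask"])[:,::-1];X=ray(n,p,z)[:,:2];c=X.mean(0);e=np.linalg.svd(X-c,full_matrices=False)[2][0];e*=np.sign(e[0])
        s=(X-c)@e;out.append((np.round(c,4),round(np.degrees(np.arctan2(e[1],e[0])),1),np.ptp(s).round(3),round(d["confidence"],2)))
    return sorted(out,key=lambda a:-a[0][1])
E
python3 - <<'E'
from h import *
capture("top")
for b in brushes((120,250,200,290)):print(b)
C=np.array([.577,.255]);c,s=np.cos(.095),np.sin(.095)
for b in brushes((120,250,200,290)):
    d=b[0]-C;print(np.round([c*d[0]+s*d[1],-s*d[0]+c*d[1]],4))
E
```

```text
(array([0.4794, 0.3487]), np.float64(4.3), np.float64(0.134), 0.68)
(array([0.4878, 0.2803]), np.float64(4.3), np.float64(0.132), 0.74)
(array([0.4945, 0.2101]), np.float64(5.3), np.float64(0.133), 0.57)
(array([0.5042, 0.1407]), np.float64(4.3), np.float64(0.134), 0.78)
[-0.0883  0.1025]
[-0.0864  0.0336]
[-0.0864 -0.0369]
[-0.0833 -0.1069]
```

```bash
python3 - <<'E'
from h import *
L={}
for n in("scene","top"):
    hsv=cv2.cvtColor(cv2.imread(f"pics/{n}0.png"),cv2.COLOR_BGR2HSV);m=cv2.inRange(hsv,(5,200,150),(16,255,255))
    k,_,s,c=cv2.connectedComponentsWithStats(m);L[n]=sorted([tuple(c[i]) for i in range(1,k) if s[i,4]>25 and 320<c[i][0]<450 and 195<c[i][1]<295]);print(n,np.round(L[n],1).tolist())
for a,b in zip(L["scene"],L["top"]):print(tri(a,b).round(3))
E
python3 -m creep '[{"tx":0.371,"ty":0.955,"tz":0,"rx":0,"ry":0,"rz":0,"hand":40},{"tx":0.371,"ty":0.955,"tz":0,"rx":0,"ry":0,"rz":0,"hand":40},{"tx":0.371,"ty":0.955,"tz":0,"rx":0,"ry":0,"rz":0,"hand":40},{"tx":0.371,"ty":0.955,"tz":0,"rx":0,"ry":0,"rz":0,"hand":40},{"tx":0.371,"ty":0.955,"tz":0,"rx":0,"ry":0,"rz":0,"hand":40},{"tx":0.371,"ty":0.955,"tz":0,"rx":0,"ry":0,"rz":0,"hand":40},{"tx":0.371,"ty":0.955,"tz":0,"rx":0,"ry":0,"rz":0,"hand":40},{"tx":0.371,"ty":0.955,"tz":0,"rx":0,"ry":0,"rz":0,"hand":40}]' >/dev/null; python3 -m creep '[{"tx":0.371,"ty":0.955,"tz":0,"rx":0,"ry":0,"rz":0,"hand":40},{"tx":0.371,"ty":0.955,"tz":0,"rx":0,"ry":0,"rz":0,"hand":40},{"tx":0.371,"ty":0.955,"tz":0,"rx":0,"ry":0,"rz":0,"hand":40},{"tx":0,"ty":0,"tz":-1,"rx":0,"ry":0,"rz":0,"hand":40},{"tx":0,"ty":0,"tz":-1,"rx":0,"ry":0,"rz":0,"hand":40},{"tx":0,"ty":0,"tz":-1,"rx":0,"ry":0,"rz":0,"hand":40},{"tx":0,"ty":0,"tz":-1,"rx":0,"ry":0,"rz":0,"hand":40},{"tx":0,"ty":0,"tz":-1,"rx":0,"ry":0,"rz":0,"hand":40}]'; python3 -c "
from h import *
st()"
```

```text
scene [[333.0, 214.0], [344.0, 236.0], [360.8, 255.2], [373.3, 278.1]]
top [[338.8, 204.5], [371.8, 210.0], [404.4, 206.0], [436.9, 209.4]]
[ 0.581 -0.148  0.208]
[ 0.571 -0.222  0.209]
[ 0.581 -0.296  0.207]
[ 0.575 -0.37   0.205]
time_s: 10.88
ee_pos: [0.5048, 0.1423, 0.2946]
tool_rot: [0.144, -3.138, -0.0]
contact_force: [0.5, -0.0, -0.3]
gripper_width: 0.4
grasp_force: 0.0
t 10.9 pos [0.5048 0.1423 0.2946] yawY 95.25 z [-0.  0. -1.] w 0.4 gf 0.0 F [ 0.5 -0.  -0.3] j6 -1.41
```

```bash
python3 -m creep '[{"tx":0,"ty":0,"tz":-1,"rx":0,"ry":0,"rz":0,"hand":40},{"tx":0,"ty":0,"tz":-1,"rx":0,"ry":0,"rz":0,"hand":40},{"tx":0,"ty":0,"tz":-1,"rx":0,"ry":0,"rz":0,"hand":40},{"tx":0,"ty":0,"tz":-1,"rx":0,"ry":0,"rz":0,"hand":40},{"tx":0,"ty":0,"tz":-1,"rx":0,"ry":0,"rz":0,"hand":40},{"tx":0,"ty":0,"tz":-1,"rx":0,"ry":0,"rz":0,"hand":40},{"tx":0,"ty":0,"tz":-1,"rx":0,"ry":0,"rz":0,"hand":40},{"tx":0,"ty":0,"tz":-1,"rx":0,"ry":0,"rz":0,"hand":40}]'; python3 -m creep '[{"tx":-0.05,"ty":-0.05,"tz":-0.97,"rx":0,"ry":0,"rz":0,"hand":40},{"tx":0,"ty":0,"tz":-0.97,"rx":0,"ry":0,"rz":0,"hand":40},{"tx":0,"ty":0,"tz":-0.97,"rx":0,"ry":0,"rz":0,"hand":40},{"tx":0,"ty":0,"tz":-0.97,"rx":0,"ry":0,"rz":0,"hand":40},{"tx":0,"ty":0,"tz":0,"rx":0,"ry":0,"rz":0,"hand":0},{"tx":0,"ty":0,"tz":0,"rx":0,"ry":0,"rz":0,"hand":0},{"tx":0,"ty":0,"tz":0,"rx":0,"ry":0,"rz":0,"hand":0},{"tx":0,"ty":0,"tz":0,"rx":0,"ry":0,"rz":0,"hand":0}]'; python3 -c "
from h import *
st()"
```

```text
time_s: 11.55
ee_pos: [0.5049, 0.1422, 0.1347]
tool_rot: [-0.144, 3.138, 0.0]
contact_force: [0.2, 0.2, -0.5]
gripper_width: 0.405
grasp_force: 0.0
time_s: 12.22
ee_pos: [0.505, 0.141, 0.0592]
tool_rot: [-0.143, 3.136, 0.001]
contact_force: [-0.1, -1.8, -0.5]
gripper_width: 0.188
grasp_force: 61.2
t 12.2 pos [0.505  0.141  0.0592] yawY 95.22 z [ 0.002  0.001 -1.   ] w 0.188 gf 61.208932399749756 F [-0.1 -1.8 -0.5] j6 -1.41
```

```bash
python3 -m creep '[{"tx":0,"ty":0,"tz":1,"rx":0,"ry":0,"rz":0,"hand":0},{"tx":0,"ty":0,"tz":1,"rx":0,"ry":0,"rz":0,"hand":0},{"tx":0,"ty":0,"tz":1,"rx":0,"ry":0,"rz":0,"hand":0},{"tx":0,"ty":0,"tz":1,"rx":0,"ry":0,"rz":0,"hand":0},{"tx":0,"ty":0,"tz":1,"rx":0,"ry":0,"rz":0,"hand":0},{"tx":0,"ty":0,"tz":1,"rx":0,"ry":0,"rz":0,"hand":0},{"tx":0,"ty":0,"tz":1,"rx":0,"ry":0,"rz":0,"hand":0},{"tx":0,"ty":0,"tz":1,"rx":0,"ry":0,"rz":0,"hand":0}]' | grep -E "ee|gri";  python3 -m creep '[{"tx":0,"ty":0,"tz":1,"rx":0,"ry":0,"rz":0,"hand":0},{"tx":0,"ty":0,"tz":1,"rx":0,"ry":0,"rz":0,"hand":0},{"tx":0,"ty":0,"tz":1,"rx":0,"ry":0,"rz":0,"hand":0},{"tx":0,"ty":0,"tz":1,"rx":0,"ry":0,"rz":0,"hand":0},{"tx":0,"ty":0,"tz":1,"rx":0,"ry":0,"rz":0,"hand":0},{"tx":-0.07,"ty":-0.96,"tz":0,"rx":0,"ry":0,"rz":-0.075,"hand":0},{"tx":-0.07,"ty":-0.96,"tz":0,"rx":0,"ry":0,"rz":-0.075,"hand":0},{"tx":-0.07,"ty":-0.96,"tz":0,"rx":0,"ry":0,"rz":-0.075,"hand":0}]'| grep -E "ee|gri"; python3 -m creep '[{"tx":-0.07,"ty":-0.96,"tz":0,"rx":0,"ry":0,"rz":-0.075,"hand":0},{"tx":-0.07,"ty":-0.96,"tz":0,"rx":0,"ry":0,"rz":-0.075,"hand":0},{"tx":-0.07,"ty":-0.96,"tz":0,"rx":0,"ry":0,"rz":-0.075,"hand":0},{"tx":-0.07,"ty":-0.96,"tz":0,"rx":0,"ry":0,"rz":-0.075,"hand":0},{"tx":-0.07,"ty":-0.96,"tz":0,"rx":0,"ry":0,"rz":-0.075,"hand":0},{"tx":-0.07,"ty":-0.96,"tz":0,"rx":0,"ry":0,"rz":-0.075,"hand":0},{"tx":-0.07,"ty":-0.96,"tz":0,"rx":0,"ry":0,"rz":-0.075,"hand":0},{"tx":-0.07,"ty":-0.96,"tz":0,"rx":0,"ry":0,"rz":-0.075,"hand":0}]'| grep -E "ee|gri"; python3 -m creep '[{"tx":-0.07,"ty":-0.96,"tz":0,"rx":0,"ry":0,"rz":-0.075,"hand":0},{"tx":-0.07,"ty":-0.96,"tz":0,"rx":0,"ry":0,"rz":-0.075,"hand":0},{"tx":-0.07,"ty":-0.96,"tz":0,"rx":0,"ry":0,"rz":-0.075,"hand":0},{"tx":-0.07,"ty":-0.96,"tz":0,"rx":0,"ry":0,"rz":-0.075,"hand":0},{"tx":0,"ty":0,"tz":-1,"rx":0,"ry":0,"rz":0,"hand":0},{"tx":0,"ty":0,"tz":-1,"rx":0,"ry":0,"rz":0,"hand":0},{"tx":0,"ty":0,"tz":-1,"rx":0,"ry":0,"rz":0,"hand":0},{"tx":0,"ty":0,"tz":-1,"rx":0,"ry":0,"rz":0,"hand":0}]'
python3 - <<'E'
from h import *
st()
for n in("scene","top"):
    im=capture(n)[:,:,::-1];cv2.imwrite(f"pics/{n}2.png",im)
    for d in outline_of("brush1",n)[:6]:print(n,round(d["confidence"],2),np.round(d["extent"],1))
s=cv2.imread("pics/scene2.png")[80:340,170:450];t=cv2.imread("pics/top2.png")[110:310,50:450]
cv2.imwrite("pics/c4.png",np.vstack([cv2.resize(s,(400,371)),t]))
E
```

```text
ee_pos: [0.5041, 0.1406, 0.2204]
gripper_width: 0.194
ee_pos: [0.4997, 0.0825, 0.3198]
gripper_width: 0.199
ee_pos: [0.4883, -0.0715, 0.3193]
gripper_width: 0.194
time_s: 14.88
ee_pos: [0.4831, -0.1477, 0.2385]
tool_rot: [0.035, 3.139, -0.001]
contact_force: [1.1, -0.4, -0.8]
gripper_width: 0.197
grasp_force: 61.3
t 14.9 pos [ 0.4831 -0.1477  0.2385] yawY 88.73 z [ 0.003 -0.001 -1.   ] w 0.197 gf 61.32016181945801 F [ 1.1 -0.4 -0.8] j6 -1.87
scene 0.8 [233.1 127.9  32.1  24.6]
scene 0.76 [305.  230.8  40.   29. ]
scene 0.76 [243.7 144.6  37.4  29.3]
scene 0.64 [255.3 157.4  35.7  27.6]
top 0.95 [146.7 249.6   7.8  48.4]
top 0.95 [173.6 245.1   7.4  48.2]
top 0.74 [198.4 245.6  12.9  52.2]
top 0.59 [339.5 273.   10.3  19. ]
```

View pics/c4.png

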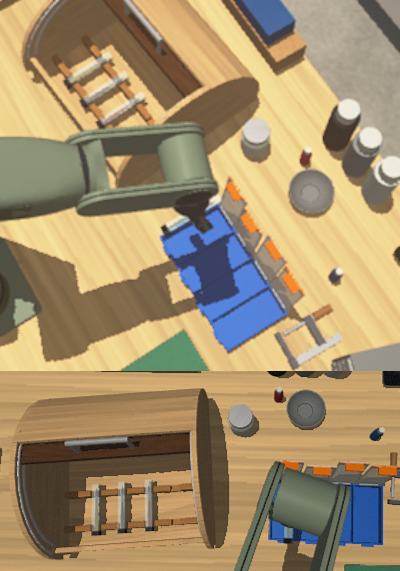

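The view shows the brush held level above bay 1, with three brushes left in the rack. Lowering it now.

```bash
python3 -m creep '[{"tx":0.05,"ty":0.05,"tz":-1,"rx":0,"ry":0,"rz":0,"hand":0},{"tx":0,"ty":0,"tz":-1,"rx":0,"ry":0,"rz":0,"hand":0},{"tx":0,"ty":0,"tz":-1,"rx":0,"ry":0,"rz":0,"hand":0},{"tx":0,"ty":0,"tz":-1,"rx":0,"ry":0,"rz":0,"hand":0},{"tx":0,"ty":0,"tz":-1,"rx":0,"ry":0,"rz":0,"hand":0},{"tx":0,"ty":0,"tz":-1,"rx":0,"ry":0,"rz":0,"hand":0},{"tx":0,"ty":0,"tz":-1,"rx":0,"ry":0,"rz":0,"hand":0},{"tx":0,"ty":0,"tz":-1,"rx":0,"ry":0,"rz":0,"hand":0}]' | grep -E "ee|force"; python3 -m creep '[{"tx":0,"ty":0,"tz":-0.6,"rx":0,"ry":0,"rz":0,"hand":0},{"tx":0,"ty":0,"tz":-0.5,"rx":0,"ry":0,"rz":0,"hand":0},{"tx":0,"ty":0,"tz":-0.5,"rx":0,"ry":0,"rz":0,"hand":0},{"tx":0,"ty":0,"tz":-0.3,"rx":0,"ry":0,"rz":0,"hand":0},{"tx":0,"ty":0,"tz":-0.2,"rx":0,"ry":0,"rz":0,"hand":0},{"tx":0,"ty":0,"tz":-0.1,"rx":0,"ry":0,"rz":0,"hand":0},{"tx":0,"ty":0,"tz":0,"rx":0,"ry":0,"rz":0,"hand":0},{"tx":0,"ty":0,"tz":0,"rx":0,"ry":0,"rz":0,"hand":0}]'
```

```text
ee_pos: [0.486, -0.147, 0.0792]
contact_force: [-1.1, 0.0, -0.5]
grasp_force: 61.3
time_s: 16.42
ee_pos: [0.4845, -0.1466, 0.0344]
tool_rot: [0.034, 3.141, -0.0]
contact_force: [-0.4, -0.1, -0.3]
gripper_width: 0.193
grasp_force: 61.3
```

```bash
python3 -m creep '[{"tx":0,"ty":0,"tz":-0.06,"rx":0,"ry":0,"rz":0,"hand":30},{"tx":0,"ty":0,"tz":0,"rx":0,"ry":0,"rz":0,"hand":30},{"tx":0,"ty":0,"tz":0,"rx":0,"ry":0,"rz":0,"hand":30},{"tx":0,"ty":0,"tz":0.3,"rx":0,"ry":0,"rz":0,"hand":30},{"tx":0,"ty":0,"tz":1,"rx":0,"ry":0,"rz":0,"hand":30},{"tx":0,"ty":0,"tz":1,"rx":0,"ry":0,"rz":0,"hand":40},{"tx":0,"ty":0,"tz":1,"rx":0,"ry":0,"rz":0,"hand":40},{"tx":0,"ty":0,"tz":1,"rx":0,"ry":0,"rz":0,"hand":40}]' | grep -E "ee|force"; python3 -m creep '[{"tx":0,"ty":0,"tz":1,"rx":0,"ry":0,"rz":0,"hand":40},{"tx":0,"ty":0,"tz":1,"rx":0,"ry":0,"rz":0,"hand":40},{"tx":0,"ty":0,"tz":1,"rx":0,"ry":0,"rz":0,"hand":40},{"tx":0,"ty":0,"tz":1,"rx":0,"ry":0,"rz":0,"hand":40},{"tx":0,"ty":0,"tz":1,"rx":0,"ry":0,"rz":0,"hand":40},{"tx":0,"ty":0,"tz":1,"rx":0,"ry":0,"rz":0,"hand":40},{"tx":0,"ty":0,"tz":1,"rx":0,"ry":0,"rz":0,"hand":40},{"tx":0,"ty":0,"tz":1,"rx":0,"ry":0,"rz":0,"hand":40}]'
for i in 1 2; do python3 -m creep '[{"tx":0,"ty":1,"tz":0.2,"rx":0,"ry":0,"rz":0.06,"hand":40},{"tx":0,"ty":1,"tz":0.2,"rx":0,"ry":0,"rz":0.06,"hand":40},{"tx":0,"ty":1,"tz":0.2,"rx":0,"ry":0,"rz":0.06,"hand":40},{"tx":0,"ty":1,"tz":0.2,"rx":0,"ry":0,"rz":0.06,"hand":40},{"tx":0,"ty":1,"tz":0.2,"rx":0,"ry":0,"rz":0.06,"hand":40},{"tx":0,"ty":1,"tz":0.2,"rx":0,"ry":0,"rz":0.06,"hand":40},{"tx":0,"ty":1,"tz":0.2,"rx":0,"ry":0,"rz":0.06,"hand":40},{"tx":0,"ty":1,"tz":0.2,"rx":0,"ry":0,"rz":0.06,"hand":40}]'|grep ee;
[ $i = 1 ]
python3 - <<'E'
from h import *
st();im=capture("top");cv2.imwrite("pics/top3.png",im[:,:,::-1])
for b in brushes((120,250,200,290)):print("rack",b)
for b in brushes((310,440,205,300),.017):print("case",b)
E
done; python3 -c "
from h import *
st()"
```

```text
ee_pos: [0.484, -0.1464, 0.1202]
contact_force: [-0.4, -0.2, -0.9]
grasp_force: 0.0
time_s: 17.75
ee_pos: [0.4837, -0.1463, 0.2804]
tool_rot: [0.034, 3.141, -0.0]
contact_force: [0.3, 0.3, -0.8]
gripper_width: 0.399
grasp_force: 0.0
ee_pos: [0.4836, 0.0145, 0.3115]
t 18.4 pos [0.4836 0.0145 0.3115] yawY 91.52 z [ 0.001  0.    -1.   ] w 0.401 gf 0.0 F [ 0.1  0.1 -0.6] j6 -1.59
rack (array([0.48  , 0.3484]), np.float64(4.5), np.float64(0.134), 0.94)
case (array([ 0.4886, -0.1474]), np.float64(-0.3), np.float64(0.136), 0.79)
ee_pos: [0.4841, 0.1733, 0.3429]
t 19.2 pos [0.4841 0.1733 0.3429] yawY 94.2 z [-0.    -0.001 -1.   ] w 0.404 gf 0.0 F [0.7 0.8 0.5] j6 -1.32
```

```bash
python3 -m creep '[{"tx":0.31,"ty":0.92,"tz":0,"rx":0,"ry":0,"rz":0.09,"hand":40},{"tx":0.31,"ty":0.92,"tz":0,"rx":0,"ry":0,"rz":0.09,"hand":40},{"tx":0,"ty":0,"tz":-1,"rx":0,"ry":0,"rz":0,"hand":40},{"tx":0,"ty":0,"tz":-1,"rx":0,"ry":0,"rz":0,"hand":40},{"tx":0,"ty":0,"tz":-1,"rx":0,"ry":0,"rz":0,"hand":40},{"tx":0,"ty":0,"tz":-1,"rx":0,"ry":0,"rz":0,"hand":40},{"tx":0,"ty":0,"tz":-1,"rx":0,"ry":0,"rz":0,"hand":40},{"tx":0,"ty":0,"tz":-1,"rx":0,"ry":0,"rz":0,"hand":40}]' | grep -E "ee|force";python3 -c "
from h import *
st();capture('scene')
print([(round(d['confidence'],2),np.round(d['extent'],1)) for d in outline_of('brush1','scene')])"
```

```text
ee_pos: [0.4966, 0.2091, 0.2218]
contact_force: [-0.4, -0.1, 0.6]
grasp_force: 0.0
t 19.9 pos [0.4966 0.2091 0.2218] yawY 95.23 z [-0.    -0.001 -1.   ] w 0.4 gf 0.0 F [-0.4 -0.1  0.6] j6 -1.28
[(0.84, array([307.5, 248.2,  34.6,  25.3])), (0.81, array([256.2, 160. ,  33.3,  26.8])), (0.69, array([243.6, 145.4,  33.8,  25.4])), (0.57, array([226.5, 134.8,  24.2,  15.8])), (0.44, array([361.1, 261.1,  23. ,  34. ])), (0.26, array([333.6, 221.5,  17. ,  29. ]))]
```

```bash
python3 -m creep '[{"tx":0,"ty":0,"tz":-1,"rx":0,"ry":0,"rz":0,"hand":40},{"tx":0,"ty":0,"tz":-1,"rx":0,"ry":0,"rz":0,"hand":40},{"tx":0,"ty":0,"tz":-1,"rx":0,"ry":0,"rz":0,"hand":40},{"tx":0,"ty":0,"tz":-1,"rx":0,"ry":0,"rz":0,"hand":40},{"tx":0,"ty":0,"tz":-1,"rx":0,"ry":0,"rz":0,"hand":40},{"tx":0,"ty":0,"tz":-1,"rx":0,"ry":0,"rz":0,"hand":40},{"tx":0,"ty":0,"tz":-1,"rx":0,"ry":0,"rz":0,"hand":40},{"tx":0,"ty":0,"tz":-1,"rx":0,"ry":0,"rz":0,"hand":40}]' | grep -E "ee|force"; python3 -m creep '[{"tx":0,"ty":0,"tz":-0.2,"rx":0,"ry":0,"rz":0,"hand":40},{"tx":0,"ty":0,"tz":0,"rx":0,"ry":0,"rz":0,"hand":40},{"tx":0,"ty":0,"tz":0,"rx":0,"ry":0,"rz":0,"hand":0},{"tx":0,"ty":0,"tz":0,"rx":0,"ry":0,"rz":0,"hand":0},{"tx":0,"ty":0,"tz":0,"rx":0,"ry":0,"rz":0,"hand":0},{"tx":0,"ty":0,"tz":0,"rx":0,"ry":0,"rz":0,"hand":0},{"tx":0,"ty":0,"tz":0,"rx":0,"ry":0,"rz":0,"hand":0},{"tx":0,"ty":0,"tz":0,"rx":0,"ry":0,"rz":0,"hand":0}]'
```

```text
ee_pos: [0.4979, 0.2101, 0.0633]
contact_force: [0.0, 0.4, 0.5]
grasp_force: 0.0
time_s: 21.33
ee_pos: [0.4977, 0.2107, 0.0605]
tool_rot: [-0.145, 3.135, 0.002]
contact_force: [0.7, -0.8, 6.6]
gripper_width: 0.191
grasp_force: 60.7
```

```bash
python3 -m creep '[{"tx":0,"ty":0,"tz":1,"rx":0,"ry":0,"rz":0,"hand":0},{"tx":0,"ty":0,"tz":1,"rx":0,"ry":0,"rz":0,"hand":0},{"tx":0,"ty":0,"tz":1,"rx":0,"ry":0,"rz":0,"hand":0},{"tx":0,"ty":0,"tz":1,"rx":0,"ry":0,"rz":0,"hand":0},{"tx":0,"ty":0,"tz":1,"rx":0,"ry":0,"rz":0,"hand":0},{"tx":0,"ty":0,"tz":1,"rx":0,"ry":0,"rz":0,"hand":0},{"tx":0,"ty":0,"tz":1,"rx":0,"ry":0,"rz":0,"hand":0},{"tx":0,"ty":0,"tz":1,"rx":0,"ry":0,"rz":0,"hand":0}]' | grep -E "ee|gri";  python3 -m creep '[{"tx":0,"ty":0,"tz":1,"rx":0,"ry":0,"rz":0,"hand":0},{"tx":0,"ty":0,"tz":1,"rx":0,"ry":0,"rz":0,"hand":0},{"tx":0,"ty":0,"tz":1,"rx":0,"ry":0,"rz":0,"hand":0},{"tx":0,"ty":0,"tz":1,"rx":0,"ry":0,"rz":0,"hand":0},{"tx":0,"ty":0,"tz":1,"rx":0,"ry":0,"rz":0,"hand":0},{"tx":-0.04,"ty":-0.98,"tz":0,"rx":0,"ry":0,"rz":-0.051,"hand":0},{"tx":-0.04,"ty":-0.98,"tz":0,"rx":0,"ry":0,"rz":-0.051,"hand":0},{"tx":-0.04,"ty":-0.98,"tz":0,"rx":0,"ry":0,"rz":-0.051,"hand":0}]'| grep -E "ee|gri"; for i in 1 2; do python3 -m creep '[{"tx":-0.04,"ty":-0.98,"tz":0,"rx":0,"ry":0,"rz":-0.051,"hand":0},{"tx":-0.04,"ty":-0.98,"tz":0,"rx":0,"ry":0,"rz":-0.051,"hand":0},{"tx":-0.04,"ty":-0.98,"tz":0,"rx":0,"ry":0,"rz":-0.051,"hand":0},{"tx":-0.04,"ty":-0.98,"tz":0,"rx":0,"ry":0,"rz":-0.051,"hand":0},{"tx":-0.04,"ty":-0.98,"tz":0,"rx":0,"ry":0,"rz":-0.051,"hand":0},{"tx":-0.04,"ty":-0.98,"tz":0,"rx":0,"ry":0,"rz":-0.051,"hand":0},{"tx":-0.04,"ty":-0.98,"tz":0,"rx":0,"ry":0,"rz":-0.051,"hand":0},{"tx":-0.04,"ty":-0.98,"tz":0,"rx":0,"ry":0,"rz":-0.051,"hand":0}]'| grep -E "ee|gri"; done; python3 -m creep '[{"tx":-0.04,"ty":-0.98,"tz":0,"rx":0,"ry":0,"rz":-0.051,"hand":0},{"tx":-0.04,"ty":-0.98,"tz":0,"rx":0,"ry":0,"rz":-0.051,"hand":0},{"tx":-0.04,"ty":-0.98,"tz":0,"rx":0,"ry":0,"rz":-0.051,"hand":0},{"tx":0,"ty":0,"tz":-1,"rx":0,"ry":0,"rz":0,"hand":0},{"tx":0,"ty":0,"tz":-1,"rx":0,"ry":0,"rz":0,"hand":0},{"tx":0,"ty":0,"tz":-1,"rx":0,"ry":0,"rz":0,"hand":0},{"tx":0,"ty":0,"tz":-1,"rx":0,"ry":0,"rz":0,"hand":0},{"tx":0,"ty":0,"tz":-1,"rx":0,"ry":0,"rz":0,"hand":0}]'| grep -E "ee|gri"
python3 - <<'E'
from h import *
st();im=capture("top");cv2.imwrite("pics/top4.png",im[:,:,::-1])
for b in brushes((120,250,200,290)):print("rack",b)
E
```

```text
ee_pos: [0.4962, 0.2103, 0.2201]
gripper_width: 0.192
ee_pos: [0.4938, 0.1511, 0.3195]
gripper_width: 0.191
ee_pos: [0.4872, -0.0061, 0.3191]
gripper_width: 0.188
ee_pos: [0.4809, -0.1628, 0.3191]
gripper_width: 0.186
ee_pos: [0.4786, -0.2208, 0.2182]
gripper_width: 0.188
t 24.7 pos [ 0.4786 -0.2208  0.2182] yawY 88.85 z [ 0.001 -0.    -1.   ] w 0.188 gf 59.89163160324097 F [-0.3 -1.3  0.2] j6 -2.0
rack (array([0.4873, 0.28  ]), np.float64(3.5), np.float64(0.126), 0.87)
```

```bash
python3 -m creep '[{"tx":0.12,"ty":0,"tz":-1,"rx":0,"ry":0,"rz":0,"hand":0},{"tx":0,"ty":0,"tz":-1,"rx":0,"ry":0,"rz":0,"hand":0},{"tx":0,"ty":0,"tz":-1,"rx":0,"ry":0,"rz":0,"hand":0},{"tx":0,"ty":0,"tz":-1,"rx":0,"ry":0,"rz":0,"hand":0},{"tx":0,"ty":0,"tz":-1,"rx":0,"ry":0,"rz":0,"hand":0},{"tx":0,"ty":0,"tz":-1,"rx":0,"ry":0,"rz":0,"hand":0},{"tx":0,"ty":0,"tz":-1,"rx":0,"ry":0,"rz":0,"hand":0},{"tx":0,"ty":0,"tz":-0.8,"rx":0,"ry":0,"rz":0,"hand":0}]' | grep -E "ee|force"; python3 -m creep '[{"tx":0,"ty":0,"tz":-0.5,"rx":0,"ry":0,"rz":0,"hand":0},{"tx":0,"ty":0,"tz":-0.4,"rx":0,"ry":0,"rz":0,"hand":0},{"tx":0,"ty":0,"tz":-0.3,"rx":0,"ry":0,"rz":0,"hand":0},{"tx":0,"ty":0,"tz":-0.2,"rx":0,"ry":0,"rz":0,"hand":0},{"tx":0,"ty":0,"tz":0,"rx":0,"ry":0,"rz":0,"hand":0},{"tx":0,"ty":0,"tz":0,"rx":0,"ry":0,"rz":0,"hand":30},{"tx":0,"ty":0,"tz":0,"rx":0,"ry":0,"rz":0,"hand":30},{"tx":0,"ty":0,"tz":0,"rx":0,"ry":0,"rz":0,"hand":30}]'; python3 -c "
from h import *
capture('top')
for b in brushes((120,250,200,290)):print('rack',b)"
```

```text
ee_pos: [0.482, -0.2211, 0.063]
contact_force: [3.0, -0.7, 6.3]
grasp_force: 61.0
time_s: 26.1
ee_pos: [0.4817, -0.221, 0.0355]
tool_rot: [0.031, 3.14, -0.001]
contact_force: [0.3, -0.7, -0.5]
gripper_width: 0.301
grasp_force: 0.0
rack (array([0.4824, 0.3488]), np.float64(4.1), np.float64(0.136), 0.95)
rack (array([0.4876, 0.2802]), np.float64(4.3), np.float64(0.132), 0.63)
```

```bash
python3 -m creep '[{"tx":0,"ty":0,"tz":0.3,"rx":0,"ry":0,"rz":0,"hand":30},{"tx":0,"ty":0,"tz":1,"rx":0,"ry":0,"rz":0,"hand":30},{"tx":0,"ty":0,"tz":1,"rx":0,"ry":0,"rz":0,"hand":30},{"tx":0,"ty":0,"tz":1,"rx":0,"ry":0,"rz":0,"hand":40},{"tx":0,"ty":0,"tz":1,"rx":0,"ry":0,"rz":0,"hand":40},{"tx":0,"ty":0,"tz":1,"rx":0,"ry":0,"rz":0,"hand":40},{"tx":0,"ty":0,"tz":1,"rx":0,"ry":0,"rz":0,"hand":40},{"tx":0,"ty":0,"tz":1,"rx":0,"ry":0,"rz":0,"hand":40}]' | grep -E "ee|force"; python3 -m creep '[{"tx":0,"ty":0,"tz":1,"rx":0,"ry":0,"rz":0,"hand":40},{"tx":0,"ty":0,"tz":1,"rx":0,"ry":0,"rz":0,"hand":40},{"tx":0,"ty":0,"tz":1,"rx":0,"ry":0,"rz":0,"hand":40},{"tx":0,"ty":0,"tz":1,"rx":0,"ry":0,"rz":0,"hand":40},{"tx":0,"ty":0,"tz":1,"rx":0,"ry":0,"rz":0,"hand":40},{"tx":0,"ty":0,"tz":1,"rx":0,"ry":0,"rz":0,"hand":40},{"tx":0,"ty":0,"tz":1,"rx":0,"ry":0,"rz":0,"hand":40},{"tx":0,"ty":1,"tz":0,"rx":0,"ry":0,"rz":0,"hand":40}]'|grep ee
for i in 1 2 3; do python3 -m creep '[{"tx":0.015,"ty":1,"tz":0,"rx":0,"ry":0,"rz":0.047,"hand":40},{"tx":0.015,"ty":1,"tz":0,"rx":0,"ry":0,"rz":0.047,"hand":40},{"tx":0.015,"ty":1,"tz":0,"rx":0,"ry":0,"rz":0.047,"hand":40},{"tx":0.015,"ty":1,"tz":0,"rx":0,"ry":0,"rz":0.047,"hand":40},{"tx":0.015,"ty":1,"tz":0,"rx":0,"ry":0,"rz":0.047,"hand":40},{"tx":0.015,"ty":1,"tz":0,"rx":0,"ry":0,"rz":0.047,"hand":40},{"tx":0.015,"ty":1,"tz":0,"rx":0,"ry":0,"rz":0.047,"hand":40},{"tx":0.015,"ty":1,"tz":0,"rx":0,"ry":0,"rz":0.047,"hand":40}]'|grep ee;
done
python3 - <<'E'
from h import *
st();im=capture("top");cv2.imwrite("pics/top5.png",im[:,:,::-1])
for b in brushes((120,250,200,290)):print("rack",b)
for b in brushes((310,440,205,300),.017):print("case",b)
E
```

```text
ee_pos: [0.481, -0.2207, 0.1817]
contact_force: [0.6, -0.0, -0.2]
grasp_force: 0.0
ee_pos: [0.4829, -0.2034, 0.3247]
ee_pos: [0.4833, -0.0398, 0.3207]
ee_pos: [0.4857, 0.1201, 0.3206]
ee_pos: [0.4882, 0.2801, 0.3206]
t 29.5 pos [0.4882 0.2801 0.3206] yawY 95.34 z [-0.001 -0.    -1.   ] w 0.403 gf 0.0 F [-0.1  0.4 -0.4] j6 -1.16
rack (array([0.4791, 0.3485]), np.float64(3.9), np.float64(0.131), 0.91)
rack (array([0.4885, 0.2804]), np.float64(4.1), np.float64(0.135), 0.82)
case (array([ 0.4814, -0.1475]), np.float64(-1.5), np.float64(0.134), 0.71)
case (array([ 0.4822, -0.2242]), np.float64(-0.8), np.float64(0.134), 0.56)
```

```bash
python3 -m creep '[{"tx":0.05,"ty":0,"tz":-1,"rx":0,"ry":0,"rz":0,"hand":40},{"tx":0,"ty":0,"tz":-1,"rx":0,"ry":0,"rz":0,"hand":40},{"tx":0,"ty":0,"tz":-1,"rx":0,"ry":0,"rz":0,"hand":40},{"tx":0,"ty":0,"tz":-1,"rx":0,"ry":0,"rz":0,"hand":40},{"tx":0,"ty":0,"tz":-1,"rx":0,"ry":0,"rz":0,"hand":40},{"tx":0,"ty":0,"tz":-1,"rx":0,"ry":0,"rz":0,"hand":40},{"tx":0,"ty":0,"tz":-1,"rx":0,"ry":0,"rz":0,"hand":40},{"tx":0,"ty":0,"tz":-1,"rx":0,"ry":0,"rz":0,"hand":40}]' | grep -E "ee|force"; python3 -m creep '[{"tx":0,"ty":0,"tz":-1,"rx":0,"ry":0,"rz":0,"hand":40},{"tx":0,"ty":0,"tz":-1,"rx":0,"ry":0,"rz":0,"hand":40},{"tx":0,"ty":0,"tz":-1,"rx":0,"ry":0,"rz":0,"hand":40},{"tx":0,"ty":0,"tz":-1,"rx":0,"ry":0,"rz":0,"hand":40},{"tx":0,"ty":0,"tz":-1,"rx":0,"ry":0,"rz":0,"hand":40},{"tx":0,"ty":0,"tz":-0.1,"rx":0,"ry":0,"rz":0,"hand":40},{"tx":0,"ty":0,"tz":0,"rx":0,"ry":0,"rz":0,"hand":0},{"tx":0,"ty":0,"tz":0,"rx":0,"ry":0,"rz":0,"hand":0}]'; python3 -m creep '[{"tx":0,"ty":0,"tz":0,"rx":0,"ry":0,"rz":0,"hand":0},{"tx":0,"ty":0,"tz":0,"rx":0,"ry":0,"rz":0,"hand":0},{"tx":0,"ty":0,"tz":0,"rx":0,"ry":0,"rz":0,"hand":0},{"tx":0,"ty":0,"tz":0,"rx":0,"ry":0,"rz":0,"hand":0},{"tx":0,"ty":0,"tz":1,"rx":0,"ry":0,"rz":0,"hand":0},{"tx":0,"ty":0,"tz":1,"rx":0,"ry":0,"rz":0,"hand":0},{"tx":0,"ty":0,"tz":1,"rx":0,"ry":0,"rz":0,"hand":0},{"tx":0,"ty":0,"tz":1,"rx":0,"ry":0,"rz":0,"hand":0}]'
```

```text
ee_pos: [0.4894, 0.2778, 0.16]
contact_force: [0.7, 0.5, -0.2]
grasp_force: 0.0
time_s: 31.02
ee_pos: [0.4896, 0.2799, 0.0597]
tool_rot: [-0.143, 3.138, 0.004]
contact_force: [-0.3, 1.2, -0.3]
gripper_width: 0.19
grasp_force: 60.6
time_s: 31.68
ee_pos: [0.4897, 0.2783, 0.1398]
tool_rot: [-0.147, 3.138, -0.002]
contact_force: [0.3, 0.1, -0.6]
gripper_width: 0.191
grasp_force: 60.8
```

```bash
python3 -m creep '[{"tx":0,"ty":0,"tz":1,"rx":0,"ry":0,"rz":0,"hand":0},{"tx":0,"ty":0,"tz":1,"rx":0,"ry":0,"rz":0,"hand":0},{"tx":0,"ty":0,"tz":1,"rx":0,"ry":0,"rz":0,"hand":0},{"tx":0,"ty":0,"tz":1,"rx":0,"ry":0,"rz":0,"hand":0},{"tx":0,"ty":0,"tz":1,"rx":0,"ry":0,"rz":0,"hand":0},{"tx":0,"ty":0,"tz":1,"rx":0,"ry":0,"rz":0,"hand":0},{"tx":0,"ty":0,"tz":1,"rx":0,"ry":0,"rz":0,"hand":0},{"tx":0,"ty":0,"tz":1,"rx":0,"ry":0,"rz":0,"hand":0}]' | grep -E "ee|gri";  python3 -m creep '[{"tx":0,"ty":0,"tz":1,"rx":0,"ry":0,"rz":0,"hand":0},{"tx":-0.017,"ty":-0.99,"tz":0,"rx":0,"ry":0,"rz":-0.039,"hand":0},{"tx":-0.017,"ty":-0.99,"tz":0,"rx":0,"ry":0,"rz":-0.039,"hand":0},{"tx":-0.017,"ty":-0.99,"tz":0,"rx":0,"ry":0,"rz":-0.039,"hand":0},{"tx":-0.017,"ty":-0.99,"tz":0,"rx":0,"ry":0,"rz":-0.039,"hand":0},{"tx":-0.017,"ty":-0.99,"tz":0,"rx":0,"ry":0,"rz":-0.039,"hand":0},{"tx":-0.017,"ty":-0.99,"tz":0,"rx":0,"ry":0,"rz":-0.039,"hand":0},{"tx":-0.017,"ty":-0.99,"tz":0,"rx":0,"ry":0,"rz":-0.039,"hand":0}]'| grep -E "ee|gri"; for i in 1 2; do python3 -m creep '[{"tx":-0.017,"ty":-0.99,"tz":0,"rx":0,"ry":0,"rz":-0.039,"hand":0},{"tx":-0.017,"ty":-0.99,"tz":0,"rx":0,"ry":0,"rz":-0.039,"hand":0},{"tx":-0.017,"ty":-0.99,"tz":0,"rx":0,"ry":0,"rz":-0.039,"hand":0},{"tx":-0.017,"ty":-0.99,"tz":0,"rx":0,"ry":0,"rz":-0.039,"hand":0},{"tx":-0.017,"ty":-0.99,"tz":0,"rx":0,"ry":0,"rz":-0.039,"hand":0},{"tx":-0.017,"ty":-0.99,"tz":0,"rx":0,"ry":0,"rz":-0.039,"hand":0},{"tx":-0.017,"ty":-0.99,"tz":0,"rx":0,"ry":0,"rz":-0.039,"hand":0},{"tx":-0.017,"ty":-0.99,"tz":0,"rx":0,"ry":0,"rz":-0.039,"hand":0}]'| grep -E "ee|gri"; done; python3 -m creep '[{"tx":-0.017,"ty":-0.99,"tz":0,"rx":0,"ry":0,"rz":-0.039,"hand":0},{"tx":-0.017,"ty":-0.99,"tz":0,"rx":0,"ry":0,"rz":-0.039,"hand":0},{"tx":-0.017,"ty":-0.99,"tz":0,"rx":0,"ry":0,"rz":-0.039,"hand":0},{"tx":-0.017,"ty":-0.99,"tz":0,"rx":0,"ry":0,"rz":-0.039,"hand":0},{"tx":-0.017,"ty":-0.99,"tz":0,"rx":0,"ry":0,"rz":-0.039,"hand":0},{"tx":-0.017,"ty":-0.99,"tz":0,"rx":0,"ry":0,"rz":-0.039,"hand":0},{"tx":0,"ty":0,"tz":-1,"rx":0,"ry":0,"rz":0,"hand":0},{"tx":0,"ty":0,"tz":-1,"rx":0,"ry":0,"rz":0,"hand":0}]'| grep -E "ee|gri"
python3 - <<'E'
from h import *
st();im=capture("top");cv2.imwrite("pics/top6.png",im[:,:,::-1])
for b in brushes((120,250,200,290)):print("rack",b)
E
```

```text
ee_pos: [0.4896, 0.278, 0.3]
gripper_width: 0.193
ee_pos: [0.4869, 0.1386, 0.3189]
gripper_width: 0.197
ee_pos: [0.4839, -0.0198, 0.319]
gripper_width: 0.196
ee_pos: [0.4809, -0.1781, 0.319]
gripper_width: 0.187
ee_pos: [0.4793, -0.2974, 0.2794]
gripper_width: 0.191
t 35.0 pos [ 0.4793 -0.2974  0.2794] yawY 88.72 z [ 0.002 -0.003 -1.   ] w 0.191 gf 60.75959801673889 F [ 0.2  0.1 -0.6] j6 -2.12
rack (array([0.4802, 0.3482]), np.float64(4.2), np.float64(0.134), 0.86)
```

```bash
python3 -m creep '[{"tx":0.03,"ty":0.13,"tz":-1,"rx":0,"ry":0,"rz":0,"hand":0},{"tx":0,"ty":0,"tz":-1,"rx":0,"ry":0,"rz":0,"hand":0},{"tx":0,"ty":0,"tz":-1,"rx":0,"ry":0,"rz":0,"hand":0},{"tx":0,"ty":0,"tz":-1,"rx":0,"ry":0,"rz":0,"hand":0},{"tx":0,"ty":0,"tz":-1,"rx":0,"ry":0,"rz":0,"hand":0},{"tx":0,"ty":0,"tz":-1,"rx":0,"ry":0,"rz":0,"hand":0},{"tx":0,"ty":0,"tz":-1,"rx":0,"ry":0,"rz":0,"hand":0},{"tx":0,"ty":0,"tz":-1,"rx":0,"ry":0,"rz":0,"hand":0}]' | grep -E "ee|force"; python3 -m creep '[{"tx":0,"ty":0,"tz":-1,"rx":0,"ry":0,"rz":0,"hand":0},{"tx":0,"ty":0,"tz":-1,"rx":0,"ry":0,"rz":0,"hand":0},{"tx":0,"ty":0,"tz":-1,"rx":0,"ry":0,"rz":0,"hand":0},{"tx":0,"ty":0,"tz":-0.6,"rx":0,"ry":0,"rz":0,"hand":0},{"tx":0,"ty":0,"tz":-0.4,"rx":0,"ry":0,"rz":0,"hand":0},{"tx":0,"ty":0,"tz":-0.2,"rx":0,"ry":0,"rz":0,"hand":0},{"tx":0,"ty":0,"tz":-0.05,"rx":0,"ry":0,"rz":0,"hand":0},{"tx":0,"ty":0,"tz":0,"rx":0,"ry":0,"rz":0,"hand":0}]'; python3 -m creep '[{"tx":0,"ty":0,"tz":0,"rx":0,"ry":0,"rz":0,"hand":30},{"tx":0,"ty":0,"tz":0,"rx":0,"ry":0,"rz":0,"hand":30},{"tx":0,"ty":0,"tz":0.3,"rx":0,"ry":0,"rz":0,"hand":30},{"tx":0,"ty":0,"tz":1,"rx":0,"ry":0,"rz":0,"hand":30},{"tx":0,"ty":0,"tz":1,"rx":0,"ry":0,"rz":0,"hand":40},{"tx":0,"ty":0,"tz":1,"rx":0,"ry":0,"rz":0,"hand":40},{"tx":0,"ty":0,"tz":1,"rx":0,"ry":0,"rz":0,"hand":40},{"tx":0,"ty":0,"tz":1,"rx":0,"ry":0,"rz":0,"hand":40}]'
```

```text
ee_pos: [0.4807, -0.2931, 0.1193]
contact_force: [0.5, 0.1, -1.0]
grasp_force: 60.8
time_s: 36.45
ee_pos: [0.4807, -0.2929, 0.0345]
tool_rot: [0.031, 3.14, -0.001]
contact_force: [-0.1, -0.8, -0.4]
gripper_width: 0.192
grasp_force: 60.8
time_s: 37.12
ee_pos: [0.4802, -0.2925, 0.1417]
tool_rot: [0.032, 3.141, -0.001]
contact_force: [0.8, 0.1, -0.1]
gripper_width: 0.397
grasp_force: 0.0
```

```bash
python3 -m creep '[{"tx":0,"ty":0,"tz":1,"rx":0,"ry":0,"rz":0,"hand":40},{"tx":0,"ty":0,"tz":1,"rx":0,"ry":0,"rz":0,"hand":40},{"tx":0,"ty":0,"tz":1,"rx":0,"ry":0,"rz":0,"hand":40},{"tx":0,"ty":0,"tz":1,"rx":0,"ry":0,"rz":0,"hand":40},{"tx":0,"ty":0,"tz":1,"rx":0,"ry":0,"rz":0,"hand":40},{"tx":0,"ty":0,"tz":1,"rx":0,"ry":0,"rz":0,"hand":40},{"tx":0,"ty":0,"tz":1,"rx":0,"ry":0,"rz":0,"hand":40},{"tx":0,"ty":0,"tz":1,"rx":0,"ry":0,"rz":0,"hand":40}]'|grep ee
for i in 1 2 3 4; do python3 -m creep '[{"tx":0,"ty":1,"tz":0.03,"rx":0,"ry":0,"rz":0.036,"hand":40},{"tx":0,"ty":1,"tz":0.03,"rx":0,"ry":0,"rz":0.036,"hand":40},{"tx":0,"ty":1,"tz":0.03,"rx":0,"ry":0,"rz":0.036,"hand":40},{"tx":0,"ty":1,"tz":0.03,"rx":0,"ry":0,"rz":0.036,"hand":40},{"tx":0,"ty":1,"tz":0.03,"rx":0,"ry":0,"rz":0.036,"hand":40},{"tx":0,"ty":1,"tz":0.03,"rx":0,"ry":0,"rz":0.036,"hand":40},{"tx":0,"ty":1,"tz":0.03,"rx":0,"ry":0,"rz":0.036,"hand":40},{"tx":0,"ty":1,"tz":0.03,"rx":0,"ry":0,"rz":0.036,"hand":40}]'|grep ee;
done
python3 - <<'E'
from h import *
st();im=capture("top");cv2.imwrite("pics/top7.png",im[:,:,::-1])
for b in brushes((120,250,200,290)):print("rack",b)
for b in brushes((310,440,205,300),.017):print("case",b)
E
```

```text
ee_pos: [0.4799, -0.2923, 0.3018]
ee_pos: [0.4798, -0.1314, 0.3055]
ee_pos: [0.4798, 0.0285, 0.3103]
ee_pos: [0.4798, 0.1884, 0.3151]
ee_pos: [0.4799, 0.3483, 0.3199]
t 40.5 pos [0.4799 0.3483 0.3199] yawY 95.46 z [ 0.001  0.001 -1.   ] w 0.402 gf 0.0 F [ 0.   0.6 -0.5] j6 -1.06
rack (array([0.4817, 0.3487]), np.float64(4.3), np.float64(0.134), 0.73)
case (array([ 0.4836, -0.1476]), np.float64(-1.1), np.float64(0.134), 0.87)
case (array([ 0.4819, -0.2242]), np.float64(-0.5), np.float64(0.136), 0.64)
```

```bash
python3 -m creep '[{"tx":0.07,"ty":0,"tz":-1,"rx":0,"ry":0,"rz":0,"hand":40},{"tx":0,"ty":0,"tz":-1,"rx":0,"ry":0,"rz":0,"hand":40},{"tx":0,"ty":0,"tz":-1,"rx":0,"ry":0,"rz":0,"hand":40},{"tx":0,"ty":0,"tz":-1,"rx":0,"ry":0,"rz":0,"hand":40},{"tx":0,"ty":0,"tz":-1,"rx":0,"ry":0,"rz":0,"hand":40},{"tx":0,"ty":0,"tz":-1,"rx":0,"ry":0,"rz":0,"hand":40},{"tx":0,"ty":0,"tz":-1,"rx":0,"ry":0,"rz":0,"hand":40},{"tx":0,"ty":0,"tz":-1,"rx":0,"ry":0,"rz":0,"hand":40}]' | grep -E "ee|force"; python3 -m creep '[{"tx":0,"ty":0,"tz":-1,"rx":0,"ry":0,"rz":0,"hand":40},{"tx":0,"ty":0,"tz":-1,"rx":0,"ry":0,"rz":0,"hand":40},{"tx":0,"ty":0,"tz":-1,"rx":0,"ry":0,"rz":0,"hand":40},{"tx":0,"ty":0,"tz":-1,"rx":0,"ry":0,"rz":0,"hand":40},{"tx":0,"ty":0,"tz":-1,"rx":0,"ry":0,"rz":0,"hand":40},{"tx":0,"ty":0,"tz":-0.07,"rx":0,"ry":0,"rz":0,"hand":40},{"tx":0,"ty":0,"tz":0,"rx":0,"ry":0,"rz":0,"hand":0},{"tx":0,"ty":0,"tz":0,"rx":0,"ry":0,"rz":0,"hand":0}]'; python3 -m creep '[{"tx":0,"ty":0,"tz":0,"rx":0,"ry":0,"rz":0,"hand":0},{"tx":0,"ty":0,"tz":0,"rx":0,"ry":0,"rz":0,"hand":0},{"tx":0,"ty":0,"tz":0,"rx":0,"ry":0,"rz":0,"hand":0},{"tx":0,"ty":0,"tz":0,"rx":0,"ry":0,"rz":0,"hand":0},{"tx":0,"ty":0,"tz":1,"rx":0,"ry":0,"rz":0,"hand":0},{"tx":0,"ty":0,"tz":1,"rx":0,"ry":0,"rz":0,"hand":0},{"tx":0,"ty":0,"tz":1,"rx":0,"ry":0,"rz":0,"hand":0},{"tx":0,"ty":0,"tz":1,"rx":0,"ry":0,"rz":0,"hand":0}]'
```

```text
ee_pos: [0.4816, 0.3462, 0.1588]
contact_force: [-0.0, 0.1, 1.4]
grasp_force: 0.0
time_s: 41.93
ee_pos: [0.4815, 0.3492, 0.0588]
tool_rot: [-0.146, 3.138, 0.007]
contact_force: [-2.8, 6.0, -1.9]
gripper_width: 0.194
grasp_force: 60.3
time_s: 42.6
ee_pos: [0.4822, 0.3475, 0.1407]
tool_rot: [-0.149, 3.135, 0.002]
contact_force: [0.2, -0.2, -0.0]
gripper_width: 0.193
grasp_force: 60.7
```

Run:
```python
from h import *
capture("top")
for b in brushes((310,440,205,300),.017):print("case",b)
im=cv2.imread("pics/top7.png")[190:300,300:480];cv2.imwrite("pics/c5.png",cv2.resize(im,None,fx=4,fy=4,interpolation=2))
```

```text
case (array([ 0.4819, -0.147 ]), np.float64(-1.2), np.float64(0.134), 0.56)
case (array([ 0.4851, -0.2243]), np.float64(-0.9), np.float64(0.134), 0.7)
case (array([ 0.4776, -0.2928]), np.float64(-2.3), np.float64(0.136), 0.89)
```

View pics/c5.png

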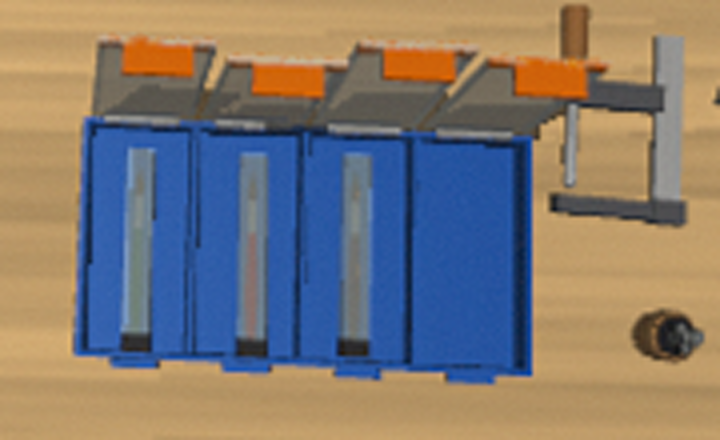

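The crop shows three brushes lengthwise in bays 1-3 (columns about 335, 363 and 388) and bay 4 empty. They lie close to the front wall, so I'll check that gap numerically while carrying the last one.

```bash
python3 - <<'E'
from h import *
print("cap front z.004/.022",ray("top",[(388.2,278.8)],.004)[0],ray("top",[(388.2,278.8)],.022)[0],"bristle end",ray("top",[(388.8,228.2)],.022)[0])
im=cv2.imread("pics/top7.png").astype(int)
for u in(377,388,397,420):print(u,[(v,*im[v,u]) for v in range(270,288)])
for x,z in((-.079,.034),(-.075,.034),(-.075,.004),(.075,.034),(.075,.004)):print(x,z,proj("top",[.482+x-.037*.0213,-.2575-.037-x*.0213,z])[0].round(1))
E
python3 -m creep '[{"tx":0,"ty":0,"tz":1,"rx":0,"ry":0,"rz":0,"hand":0},{"tx":0,"ty":0,"tz":1,"rx":0,"ry":0,"rz":0,"hand":0},{"tx":0,"ty":0,"tz":1,"rx":0,"ry":0,"rz":0,"hand":0},{"tx":0,"ty":0,"tz":1,"rx":0,"ry":0,"rz":0,"hand":0},{"tx":0,"ty":0,"tz":1,"rx":0,"ry":0,"rz":0,"hand":0},{"tx":0,"ty":0,"tz":1,"rx":0,"ry":0,"rz":0,"hand":0},{"tx":0,"ty":0,"tz":1,"rx":0,"ry":0,"rz":0,"hand":0},{"tx":0,"ty":0,"tz":1,"rx":0,"ry":0,"rz":0,"hand":0}]'
```

```text
cap front z.004/.022 [ 0.41377381 -0.295266    0.004     ] [ 0.41432254 -0.29197592  0.022     ] bristle end [ 0.54856402 -0.29476394  0.022     ]
377 [(270, np.int64(168), np.int64(90), np.int64(46)), (271, np.int64(168), np.int64(90), np.int64(43)), (272, np.int64(169), np.int64(93), np.int64(46)), (273, np.int64(168), np.int64(91), np.int64(45)), (274, np.int64(167), np.int64(89), np.int64(43)), (275, np.int64(165), np.int64(87), np.int64(44)), (276, np.int64(169), np.int64(91), np.int64(45)), (277, np.int64(168), np.int64(90), np.int64(44)), (278, np.int64(168), np.int64(93), np.int64(46)), (279, np.int64(146), np.int64(78), np.int64(37)), (280, np.int64(162), np.int64(80), np.int64(33)), (281, np.int64(148), np.int64(115), np.int64(107)), (282, np.int64(110), np.int64(153), np.int64(185)), (283, np.int64(102), np.int64(156), np.int64(192)), (284, np.int64(98), np.int64(149), np.int64(184)), (285, np.int64(103), np.int64(150), np.int64(185)), (286, np.int64(103), np.int64(152), np.int64(185)), (287, np.int64(97), np.int64(144), np.int64(179))]
388 [(270, np.int64(111), np.int64(1
[... 2281 characters left out ...]
3), np.int64(38)), (280, np.int64(163), np.int64(85), np.int64(40)), (281, np.int64(132), np.int64(69), np.int64(33)), (282, np.int64(153), np.int64(81), np.int64(37)), (283, np.int64(163), np.int64(85), np.int64(39)), (284, np.int64(162), np.int64(83), np.int64(34)), (285, np.int64(152), np.int64(93), np.int64(61)), (286, np.int64(107), np.int64(137), np.int64(165)), (287, np.int64(99), np.int64(150), np.int64(185))]
-0.079 0.034 [389.4 283.7]
-0.075 0.034 [389.4 282.1]
-0.075 0.004 [387.3 281.6]
0.075 0.034 [390.1 224.9]
0.075 0.004 [388. 226.]
time_s: 43.37
ee_pos: [0.4814, 0.347, 0.2987]
tool_rot: [-0.149, 3.138, 0.0]
contact_force: [0.3, 0.9, -0.3]
gripper_width: 0.193
grasp_force: 60.7
```

```bash
python3 -m creep '[{"tx":0,"ty":0,"tz":1,"rx":0,"ry":0,"rz":0,"hand":0},{"tx":0.004,"ty":-0.995,"tz":0,"rx":0,"ry":0,"rz":-0.033,"hand":0},{"tx":0.004,"ty":-0.995,"tz":0,"rx":0,"ry":0,"rz":-0.033,"hand":0},{"tx":0.004,"ty":-0.995,"tz":0,"rx":0,"ry":0,"rz":-0.033,"hand":0},{"tx":0.004,"ty":-0.995,"tz":0,"rx":0,"ry":0,"rz":-0.033,"hand":0},{"tx":0.004,"ty":-0.995,"tz":0,"rx":0,"ry":0,"rz":-0.033,"hand":0},{"tx":0.004,"ty":-0.995,"tz":0,"rx":0,"ry":0,"rz":-0.033,"hand":0},{"tx":0.004,"ty":-0.995,"tz":0,"rx":0,"ry":0,"rz":-0.033,"hand":0}]'| grep -E "ee|gri"; for i in 1 2 3; do python3 -m creep '[{"tx":0.004,"ty":-0.995,"tz":0,"rx":0,"ry":0,"rz":-0.033,"hand":0},{"tx":0.004,"ty":-0.995,"tz":0,"rx":0,"ry":0,"rz":-0.033,"hand":0},{"tx":0.004,"ty":-0.995,"tz":0,"rx":0,"ry":0,"rz":-0.033,"hand":0},{"tx":0.004,"ty":-0.995,"tz":0,"rx":0,"ry":0,"rz":-0.033,"hand":0},{"tx":0.004,"ty":-0.995,"tz":0,"rx":0,"ry":0,"rz":-0.033,"hand":0},{"tx":0.004,"ty":-0.995,"tz":0,"rx":0,"ry":0,"rz":-0.033,"hand":0},{"tx":0.004,"ty":-0.995,"tz":0,"rx":0,"ry":0,"rz":-0.033,"hand":0},{"tx":0.004,"ty":-0.995,"tz":0,"rx":0,"ry":0,"rz":-0.033,"hand":0}]'| grep -E "ee|gri"; done; python3 -m creep '[{"tx":0.004,"ty":-0.995,"tz":0,"rx":0,"ry":0,"rz":-0.033,"hand":0},{"tx":0.004,"ty":-0.995,"tz":0,"rx":0,"ry":0,"rz":-0.033,"hand":0},{"tx":0.004,"ty":-0.995,"tz":0,"rx":0,"ry":0,"rz":-0.033,"hand":0},{"tx":0.004,"ty":-0.995,"tz":0,"rx":0,"ry":0,"rz":-0.033,"hand":0},{"tx":0.004,"ty":-0.995,"tz":0,"rx":0,"ry":0,"rz":-0.033,"hand":0},{"tx":0,"ty":0,"tz":-1,"rx":0,"ry":0,"rz":0,"hand":0},{"tx":0,"ty":0,"tz":-1,"rx":0,"ry":0,"rz":0,"hand":0},{"tx":0,"ty":0,"tz":-1,"rx":0,"ry":0,"rz":0,"hand":0}]'| grep -E "ee|gri"
python3 - <<'E'
from h import *
st()
E
```

```text
ee_pos: [0.4818, 0.2069, 0.3177]
gripper_width: 0.196
ee_pos: [0.4823, 0.0478, 0.3177]
gripper_width: 0.191
ee_pos: [0.4829, -0.1113, 0.3177]
gripper_width: 0.192
ee_pos: [0.4835, -0.2704, 0.3177]
gripper_width: 0.191
ee_pos: [0.484, -0.3695, 0.2571]
gripper_width: 0.194
t 46.7 pos [ 0.484  -0.3695  0.2571] yawY 88.58 z [ 0.001 -0.001 -1.   ] w 0.194 gf 60.679329932900146 F [-0.1 -0.2 -0.5] j6 -2.22
```

```bash
python3 -m creep '[{"tx":0,"ty":0,"tz":-1,"rx":0,"ry":0,"rz":0,"hand":0},{"tx":0,"ty":0,"tz":-1,"rx":0,"ry":0,"rz":0,"hand":0},{"tx":0,"ty":0,"tz":-1,"rx":0,"ry":0,"rz":0,"hand":0},{"tx":0,"ty":0,"tz":-1,"rx":0,"ry":0,"rz":0,"hand":0},{"tx":0,"ty":0,"tz":-1,"rx":0,"ry":0,"rz":0,"hand":0},{"tx":0,"ty":0,"tz":-1,"rx":0,"ry":0,"rz":0,"hand":0},{"tx":0,"ty":0,"tz":-1,"rx":0,"ry":0,"rz":0,"hand":0},{"tx":0,"ty":0,"tz":-1,"rx":0,"ry":0,"rz":0,"hand":0}]' | grep -E "ee|force"; python3 -m creep '[{"tx":0,"ty":0,"tz":-1,"rx":0,"ry":0,"rz":0,"hand":0},{"tx":0,"ty":0,"tz":-1,"rx":0,"ry":0,"rz":0,"hand":0},{"tx":0,"ty":0,"tz":-0.6,"rx":0,"ry":0,"rz":0,"hand":0},{"tx":0,"ty":0,"tz":-0.4,"rx":0,"ry":0,"rz":0,"hand":0},{"tx":0,"ty":0,"tz":-0.1,"rx":0,"ry":0,"rz":0,"hand":0},{"tx":0,"ty":0,"tz":-0.05,"rx":0,"ry":0,"rz":0,"hand":0},{"tx":0,"ty":0,"tz":0,"rx":0,"ry":0,"rz":0,"hand":0},{"tx":0,"ty":0,"tz":0,"rx":0,"ry":0,"rz":0,"hand":0}]'; python3 -m creep '[{"tx":0,"ty":0,"tz":0,"rx":0,"ry":0,"rz":0,"hand":30},{"tx":0,"ty":0,"tz":0,"rx":0,"ry":0,"rz":0,"hand":30},{"tx":0,"ty":0,"tz":0.3,"rx":0,"ry":0,"rz":0,"hand":30},{"tx":0,"ty":0,"tz":1,"rx":0,"ry":0,"rz":0,"hand":30},{"tx":0,"ty":0,"tz":1,"rx":0,"ry":0,"rz":0,"hand":30},{"tx":0,"ty":0,"tz":1,"rx":0,"ry":0,"rz":0,"hand":30},{"tx":0,"ty":0,"tz":1,"rx":0,"ry":0,"rz":0,"hand":30},{"tx":0,"ty":0,"tz":1,"rx":0,"ry":0,"rz":0,"hand":0}]'
```

```text
ee_pos: [0.4841, -0.369, 0.0969]
contact_force: [0.5, -0.6, 0.7]
grasp_force: 60.7
time_s: 48.03
ee_pos: [0.4851, -0.3693, 0.0356]
tool_rot: [0.037, 3.14, -0.002]
contact_force: [-0.3, 0.3, -0.1]
gripper_width: 0.194
grasp_force: 60.7
time_s: 48.7
ee_pos: [0.4845, -0.3688, 0.1423]
tool_rot: [0.037, 3.141, -0.001]
contact_force: [-0.8, 0.4, -0.2]
gripper_width: 0.177
grasp_force: 0.0
```

```bash
cat > arc.py <<'E'
import numpy as np
th=np.radians([95,84,77,70,63,56,49,42,35,28,21,14,8,5,2.5])
s,c=np.sin(th),np.cos(th);d=.011*s+.006
x=-.152*c+d*s;z=.034+.152*s+d*c+.025
print("start rel hinge x,z",x[0].round(4),z[0].round(4))
for a,b,t in zip(np.diff(x)/.02,np.diff(z)/.02,th[1:]):print(round(np.degrees(t)),a.round(2),b.round(2))
print("end",x[-1].round(4),z[-1].round(4))
E
python3 arc.py
python3 - <<'E'
from h import *
capture("top")
for b in brushes((310,440,205,300),.017):print("case",b)
E
```

```text
start rel hinge x,z 0.0301 0.2089
84 -1.46 0.15
77 -0.94 -0.05
70 -0.94 -0.17
63 -0.91 -0.29
56 -0.88 -0.41
49 -0.82 -0.52
42 -0.75 -0.62
35 -0.67 -0.72
28 -0.58 -0.8
21 -0.47 -0.87
14 -0.35 -0.93
8 -0.2 -0.83
5 -0.07 -0.42
2 -0.04 -0.35
end -0.1516 0.0721
case (array([ 0.4832, -0.1467]), np.float64(-0.4), np.float64(0.134), 0.68)
case (array([ 0.4805, -0.2247]), np.float64(-0.0), np.float64(0.134), 0.61)
case (array([ 0.4774, -0.2926]), np.float64(-2.1), np.float64(0.131), 0.74)
case (array([ 0.4891, -0.3688]), np.float64(-2.9), np.float64(0.132), 0.77)
```

```bash
python3 -m creep '[{"tx":0,"ty":0,"tz":1,"rx":0,"ry":0,"rz":0,"hand":0},{"tx":0,"ty":0,"tz":1,"rx":0,"ry":0,"rz":0,"hand":0},{"tx":0,"ty":0,"tz":1,"rx":0,"ry":0,"rz":0,"hand":0},{"tx":0,"ty":0,"tz":1,"rx":0,"ry":0,"rz":0,"hand":0},{"tx":0,"ty":0,"tz":1,"rx":0,"ry":0,"rz":0,"hand":0},{"tx":0,"ty":0,"tz":1,"rx":0,"ry":0,"rz":0,"hand":0},{"tx":0,"ty":0,"tz":0.5,"rx":0,"ry":0,"rz":0,"hand":0},{"tx":0,"ty":0,"tz":0,"rx":0,"ry":0,"rz":0,"hand":0}]' | grep ee; python3 -m creep '[{"tx":0.93,"ty":0,"tz":0,"rx":0,"ry":0,"rz":0,"hand":0},{"tx":0.93,"ty":0,"tz":0,"rx":0,"ry":0,"rz":0,"hand":0},{"tx":0.93,"ty":0,"tz":0,"rx":0,"ry":0,"rz":0,"hand":0},{"tx":0.93,"ty":0,"tz":0,"rx":0,"ry":0,"rz":0,"hand":0},{"tx":0.93,"ty":0,"tz":0,"rx":0,"ry":0,"rz":0,"hand":0},{"tx":0.93,"ty":0,"tz":0,"rx":0,"ry":0,"rz":0,"hand":0},{"tx":0.93,"ty":0,"tz":0,"rx":0,"ry":0,"rz":0,"hand":0},{"tx":0,"ty":0,"tz":0,"rx":0,"ry":0,"rz":0,"hand":0}]' | grep ee; python3 -m creep '[{"tx":0,"ty":0,"tz":-0.8,"rx":0,"ry":0,"rz":0,"hand":0},{"tx":0,"ty":0,"tz":-0.8,"rx":0,"ry":0,"rz":0,"hand":0},{"tx":0,"ty":0,"tz":-0.8,"rx":0,"ry":0,"rz":0,"hand":0},{"tx":0,"ty":0,"tz":-0.75,"rx":0,"ry":0,"rz":0,"hand":0},{"tx":0,"ty":0,"tz":0,"rx":0,"ry":0,"rz":0,"hand":0},{"tx":0,"ty":0,"tz":0,"rx":0,"ry":0,"rz":0,"hand":0},{"tx":0,"ty":0,"tz":0,"rx":0,"ry":0,"rz":0,"hand":0},{"tx":0,"ty":0,"tz":0,"rx":0,"ry":0,"rz":0,"hand":0}]'
python3 - <<'E'
from h import *
st()
s=capture("scene")[:,:,::-1];t=capture("top")[:,:,::-1]
cv2.imwrite("pics/c6.png",np.hstack([cv2.resize(s[190:350,270:430],(480,480)),cv2.resize(t[180:300,300:460],(320,240)) if 0 else cv2.resize(t[180:300,300:406],(316,358)) if 0 else cv2.copyMakeBorder(cv2.resize(t[180:300,300:460],(320,240)),0,240,0,0,0)]))
E
```

```text
ee_pos: [0.4852, -0.3694, 0.2725]
ee_pos: [0.6171, -0.3681, 0.267]
time_s: 50.8
ee_pos: [0.6149, -0.3692, 0.2087]
tool_rot: [0.038, 3.14, -0.001]
contact_force: [0.1, -0.2, -0.1]
gripper_width: -0.004
grasp_force: 0.0
t 50.8 pos [ 0.6149 -0.3692  0.2087] yawY 88.63 z [ 0.002 -0.001 -1.   ] w -0.004 gf 0.0 F [ 0.1 -0.2 -0.1] j6 -2.1
```

View pics/c6.png

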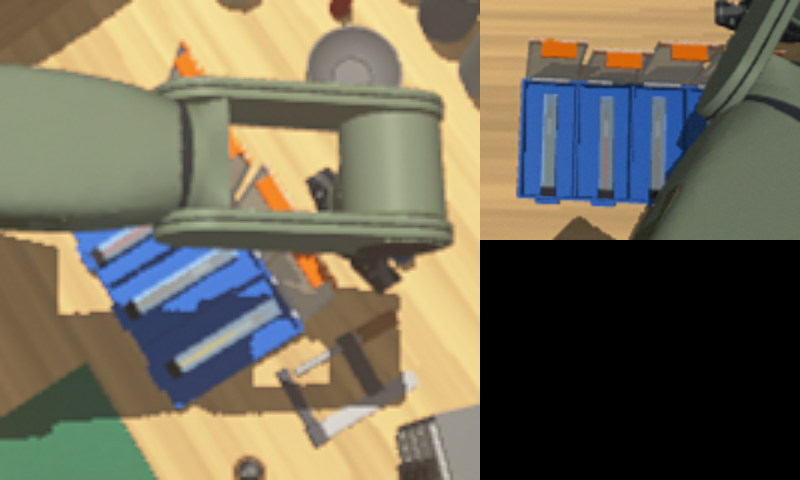

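The scene view shows the closed fingers behind cover 4 and a brush in each bay. I'll swing cover 4 down along its arc.

```bash
python3 -m creep '[{"tx":-0.85,"ty":0,"tz":0.05,"rx":0,"ry":0,"rz":0,"hand":0},{"tx":-0.85,"ty":0,"tz":0.05,"rx":0,"ry":0,"rz":0,"hand":0},{"tx":-0.85,"ty":0,"tz":0.05,"rx":0,"ry":0,"rz":0,"hand":0},{"tx":-0.94,"ty":0,"tz":-0.05,"rx":0,"ry":0,"rz":0,"hand":0},{"tx":-0.94,"ty":0,"tz":-0.17,"rx":0,"ry":0,"rz":0,"hand":0},{"tx":-0.91,"ty":0,"tz":-0.29,"rx":0,"ry":0,"rz":0,"hand":0},{"tx":-0.88,"ty":0.05,"tz":-0.41,"rx":0,"ry":0,"rz":0,"hand":0},{"tx":-0.82,"ty":0.05,"tz":-0.52,"rx":0,"ry":0,"rz":0,"hand":0}]'; python3 -m creep '[{"tx":-0.75,"ty":0,"tz":-0.62,"rx":0,"ry":0,"rz":0,"hand":0},{"tx":-0.67,"ty":0,"tz":-0.72,"rx":0,"ry":0,"rz":0,"hand":0},{"tx":-0.58,"ty":0,"tz":-0.8,"rx":0,"ry":0,"rz":0,"hand":0},{"tx":-0.47,"ty":0,"tz":-0.87,"rx":0,"ry":0,"rz":0,"hand":0},{"tx":-0.35,"ty":0,"tz":-0.93,"rx":0,"ry":0,"rz":0,"hand":0},{"tx":-0.2,"ty":0,"tz":-0.83,"rx":0,"ry":0,"rz":0,"hand":0},{"tx":-0.07,"ty":0,"tz":-0.42,"rx":0,"ry":0,"rz":0,"hand":0},{"tx":0,"ty":0,"tz":0,"rx":0,"ry":0,"rz":0,"hand":0}]'
```

```text
time_s: 51.57
ee_pos: [0.4736, -0.3673, 0.183]
tool_rot: [0.037, 3.139, -0.003]
contact_force: [0.6, -0.1, 0.8]
gripper_width: -0.0
grasp_force: 0.1
time_s: 52.23
ee_pos: [0.4112, -0.3663, 0.0768]
tool_rot: [-0.038, -3.139, -0.003]
contact_force: [0.1, 0.6, -0.3]
gripper_width: -0.002
grasp_force: 0.0
```

```bash
python3 -m creep '[{"tx":0,"ty":0,"tz":-0.15,"rx":0,"ry":0,"rz":0,"hand":0},{"tx":0,"ty":0,"tz":-0.15,"rx":0,"ry":0,"rz":0,"hand":0},{"tx":0,"ty":0,"tz":-0.15,"rx":0,"ry":0,"rz":0,"hand":0},{"tx":0,"ty":0,"tz":-0.1,"rx":0,"ry":0,"rz":0,"hand":0},{"tx":0,"ty":0,"tz":-0.1,"rx":0,"ry":0,"rz":0,"hand":0},{"tx":0,"ty":0,"tz":-0.05,"rx":0,"ry":0,"rz":0,"hand":0},{"tx":0,"ty":0,"tz":0,"rx":0,"ry":0,"rz":0,"hand":0},{"tx":0,"ty":0,"tz":0,"rx":0,"ry":0,"rz":0,"hand":0}]'
```

```text
time_s: 52.9
ee_pos: [0.4123, -0.3668, 0.0638]
tool_rot: [0.037, 3.141, 0.0]
contact_force: [-0.1, 0.1, -0.0]
gripper_width: 0.003
grasp_force: 0.0
```

```bash
python3 -m creep '[{"tx":0,"ty":0,"tz":-0.05,"rx":0,"ry":0,"rz":0,"hand":0},{"tx":0,"ty":0,"tz":-0.05,"rx":0,"ry":0,"rz":0,"hand":0},{"tx":0,"ty":0,"tz":-0.05,"rx":0,"ry":0,"rz":0,"hand":0},{"tx":0,"ty":0,"tz":-0.05,"rx":0,"ry":0,"rz":0,"hand":0},{"tx":0,"ty":0,"tz":-0.05,"rx":0,"ry":0,"rz":0,"hand":0},{"tx":0,"ty":0,"tz":0,"rx":0,"ry":0,"rz":0,"hand":0},{"tx":0,"ty":0,"tz":0,"rx":0,"ry":0,"rz":0,"hand":0},{"tx":0,"ty":0,"tz":0,"rx":0,"ry":0,"rz":0,"hand":0}]'
python3 - <<'E'
from h import *
s=capture("scene")[:,:,::-1];t=capture("top")[:,:,::-1]
cv2.imwrite("pics/c7.png",np.hstack([cv2.resize(s[190:350,270:430],(400,400)),cv2.resize(t[180:300,310:470],(400,300)).copy() if 0 else cv2.copyMakeBorder(cv2.resize(t[180:300,310:470],(400,300)),0,100,0,0,0)]))
E
```

```text
time_s: 53.57
ee_pos: [0.4124, -0.3671, 0.0618]
tool_rot: [0.037, 3.14, -0.002]
contact_force: [-4.5, 2.8, 20.4]
gripper_width: -0.004
grasp_force: 10.2
```

View pics/c7.png

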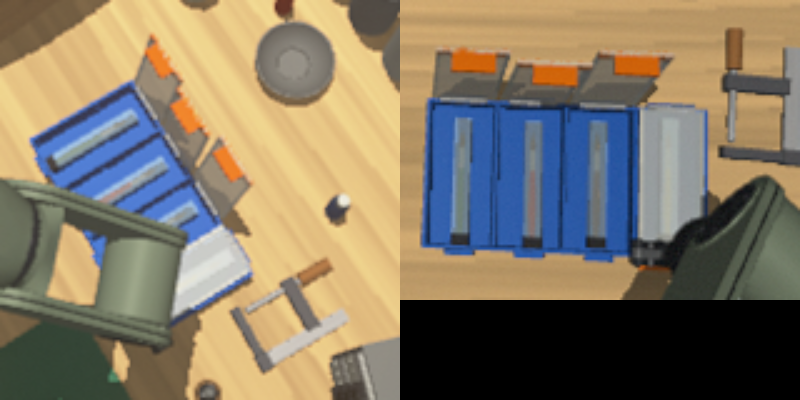

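Both views show cover 4 lying flat and shut with covers 1-3 still up; the 20 N reaction at z 0.037 confirms it is down. Next is cover 3.

```bash
python3 -m creep '[{"tx":0,"ty":0,"tz":1,"rx":0,"ry":0,"rz":0,"hand":0},{"tx":0,"ty":0,"tz":1,"rx":0,"ry":0,"rz":0,"hand":0},{"tx":0,"ty":0,"tz":1,"rx":0,"ry":0,"rz":0,"hand":0},{"tx":0,"ty":0,"tz":1,"rx":0,"ry":0,"rz":0,"hand":0},{"tx":0,"ty":0,"tz":1,"rx":0,"ry":0,"rz":0,"hand":0},{"tx":0,"ty":0,"tz":1,"rx":0,"ry":0,"rz":0,"hand":0},{"tx":0,"ty":0,"tz":1,"rx":0,"ry":0,"rz":0,"hand":0},{"tx":0,"ty":0,"tz":1,"rx":0,"ry":0,"rz":0,"hand":0}]' | grep ee; python3 -m creep '[{"tx":0,"ty":0,"tz":1,"rx":0,"ry":0,"rz":0,"hand":0},{"tx":0,"ty":0,"tz":1,"rx":0,"ry":0,"rz":0,"hand":0},{"tx":0,"ty":0,"tz":0.6,"rx":0,"ry":0,"rz":0,"hand":0},{"tx":0.93,"ty":0.33,"tz":0,"rx":0,"ry":0,"rz":0,"hand":0},{"tx":0.93,"ty":0.33,"tz":0,"rx":0,"ry":0,"rz":0,"hand":0},{"tx":0.93,"ty":0.33,"tz":0,"rx":0,"ry":0,"rz":0,"hand":0},{"tx":0.93,"ty":0.33,"tz":0,"rx":0,"ry":0,"rz":0,"hand":0},{"tx":0.93,"ty":0.33,"tz":0,"rx":0,"ry":0,"rz":0,"hand":0}]' | grep ee; python3 -m creep '[{"tx":0.93,"ty":0.33,"tz":0,"rx":0,"ry":0,"rz":0,"hand":0},{"tx":0.93,"ty":0.33,"tz":0,"rx":0,"ry":0,"rz":0,"hand":0},{"tx":0.93,"ty":0.33,"tz":0,"rx":0,"ry":0,"rz":0,"hand":0},{"tx":0.93,"ty":0.33,"tz":0,"rx":0,"ry":0,"rz":0,"hand":0},{"tx":0.93,"ty":0.33,"tz":0,"rx":0,"ry":0,"rz":0,"hand":0},{"tx":0.93,"ty":0.33,"tz":0,"rx":0,"ry":0,"rz":0,"hand":0},{"tx":0,"ty":0,"tz":0,"rx":0,"ry":0,"rz":0,"hand":0},{"tx":0,"ty":0,"tz":0,"rx":0,"ry":0,"rz":0,"hand":0}]'
```

```text
ee_pos: [0.412, -0.3667, 0.2198]
ee_pos: [0.5059, -0.3334, 0.2708]
time_s: 55.67
ee_pos: [0.6171, -0.2938, 0.27]
tool_rot: [-0.035, -3.14, -0.001]
contact_force: [0.2, 0.0, -0.5]
gripper_width: -0.003
grasp_force: 0.0
```

```bash
python3 -m creep '[{"tx":0,"ty":0,"tz":-0.8,"rx":0,"ry":0,"rz":0,"hand":0},{"tx":0,"ty":0,"tz":-0.8,"rx":0,"ry":0,"rz":0,"hand":0},{"tx":0,"ty":0,"tz":-0.8,"rx":0,"ry":0,"rz":0,"hand":0},{"tx":0,"ty":0,"tz":-0.65,"rx":0,"ry":0,"rz":0,"hand":0},{"tx":0,"ty":0,"tz":0,"rx":0,"ry":0,"rz":0,"hand":0},{"tx":-0.85,"ty":0,"tz":0.05,"rx":0,"ry":0,"rz":0,"hand":0},{"tx":-0.85,"ty":0,"tz":0.05,"rx":0,"ry":0,"rz":0,"hand":0},{"tx":-0.85,"ty":0,"tz":0.05,"rx":0,"ry":0,"rz":0,"hand":0}]'; python3 -m creep '[{"tx":-0.94,"ty":0,"tz":-0.05,"rx":0,"ry":0,"rz":0,"hand":0},{"tx":-0.94,"ty":0,"tz":-0.17,"rx":0,"ry":0,"rz":0,"hand":0},{"tx":-0.91,"ty":0,"tz":-0.29,"rx":0,"ry":0,"rz":0,"hand":0},{"tx":-0.88,"ty":0.05,"tz":-0.41,"rx":0,"ry":0,"rz":0,"hand":0},{"tx":-0.82,"ty":0.05,"tz":-0.52,"rx":0,"ry":0,"rz":0,"hand":0},{"tx":-0.75,"ty":0,"tz":-0.62,"rx":0,"ry":0,"rz":0,"hand":0},{"tx":-0.67,"ty":0,"tz":-0.72,"rx":0,"ry":0,"rz":0,"hand":0},{"tx":-0.58,"ty":0,"tz":-0.8,"rx":0,"ry":0,"rz":0,"hand":0}]'; python3 -m creep '[{"tx":-0.47,"ty":0,"tz":-0.87,"rx":0,"ry":0,"rz":0,"hand":0},{"tx":-0.35,"ty":0,"tz":-0.93,"rx":0,"ry":0,"rz":0,"hand":0},{"tx":-0.2,"ty":0,"tz":-0.83,"rx":0,"ry":0,"rz":0,"hand":0},{"tx":-0.07,"ty":0,"tz":-0.42,"rx":0,"ry":0,"rz":0,"hand":0},{"tx":0,"ty":0,"tz":-0.25,"rx":0,"ry":0,"rz":0,"hand":0},{"tx":0,"ty":0,"tz":-0.25,"rx":0,"ry":0,"rz":0,"hand":0},{"tx":0,"ty":0,"tz":-0.15,"rx":0,"ry":0,"rz":0,"hand":0},{"tx":0,"ty":0,"tz":0,"rx":0,"ry":0,"rz":0,"hand":0}]'
```

```text
time_s: 56.33
ee_pos: [0.5649, -0.2946, 0.2137]
tool_rot: [0.038, 3.141, -0.001]
contact_force: [0.3, -0.0, -0.6]
gripper_width: 0.004
grasp_force: 0.2
time_s: 57.0
ee_pos: [0.435, -0.2928, 0.1425]
tool_rot: [0.039, 3.139, -0.003]
contact_force: [0.3, -0.2, -0.6]
gripper_width: -0.001
grasp_force: 0.1
time_s: 57.67
ee_pos: [0.4147, -0.2926, 0.0676]
tool_rot: [0.037, 3.14, -0.001]
contact_force: [0.1, -0.4, -1.2]
gripper_width: -0.006
grasp_force: 0.0
```

```bash
python3 -m creep '[{"tx":0,"ty":0,"tz":-0.1,"rx":0,"ry":0,"rz":0,"hand":0},{"tx":0,"ty":0,"tz":-0.1,"rx":0,"ry":0,"rz":0,"hand":0},{"tx":0,"ty":0,"tz":-0.1,"rx":0,"ry":0,"rz":0,"hand":0},{"tx":0,"ty":0,"tz":-0.05,"rx":0,"ry":0,"rz":0,"hand":0},{"tx":0,"ty":0,"tz":-0.05,"rx":0,"ry":0,"rz":0,"hand":0},{"tx":0,"ty":0,"tz":0,"rx":0,"ry":0,"rz":0,"hand":0},{"tx":0,"ty":0,"tz":0,"rx":0,"ry":0,"rz":0,"hand":0},{"tx":0,"ty":0,"tz":0,"rx":0,"ry":0,"rz":0,"hand":0}]'
```

```text
time_s: 58.33
ee_pos: [0.4149, -0.2927, 0.0619]
tool_rot: [0.037, 3.139, -0.003]
contact_force: [-3.1, 2.1, 19.8]
gripper_width: -0.004
grasp_force: 9.9
```

```bash
python3 -m creep '[{"tx":0,"ty":0,"tz":1,"rx":0,"ry":0,"rz":0,"hand":0},{"tx":0,"ty":0,"tz":1,"rx":0,"ry":0,"rz":0,"hand":0},{"tx":0,"ty":0,"tz":1,"rx":0,"ry":0,"rz":0,"hand":0},{"tx":0,"ty":0,"tz":1,"rx":0,"ry":0,"rz":0,"hand":0},{"tx":0,"ty":0,"tz":1,"rx":0,"ry":0,"rz":0,"hand":0},{"tx":0,"ty":0,"tz":1,"rx":0,"ry":0,"rz":0,"hand":0},{"tx":0,"ty":0,"tz":1,"rx":0,"ry":0,"rz":0,"hand":0},{"tx":0,"ty":0,"tz":1,"rx":0,"ry":0,"rz":0,"hand":0}]' | grep ee; python3 -m creep '[{"tx":0,"ty":0,"tz":1,"rx":0,"ry":0,"rz":0,"hand":0},{"tx":0,"ty":0,"tz":1,"rx":0,"ry":0,"rz":0,"hand":0},{"tx":0,"ty":0,"tz":0.6,"rx":0,"ry":0,"rz":0,"hand":0},{"tx":0.93,"ty":0.33,"tz":0,"rx":0,"ry":0,"rz":0,"hand":0},{"tx":0.93,"ty":0.33,"tz":0,"rx":0,"ry":0,"rz":0,"hand":0},{"tx":0.93,"ty":0.33,"tz":0,"rx":0,"ry":0,"rz":0,"hand":0},{"tx":0.93,"ty":0.33,"tz":0,"rx":0,"ry":0,"rz":0,"hand":0},{"tx":0.93,"ty":0.33,"tz":0,"rx":0,"ry":0,"rz":0,"hand":0}]' | grep ee; python3 -m creep '[{"tx":0.93,"ty":0.33,"tz":0,"rx":0,"ry":0,"rz":0,"hand":0},{"tx":0.93,"ty":0.33,"tz":0,"rx":0,"ry":0,"rz":0,"hand":0},{"tx":0.93,"ty":0.33,"tz":0,"rx":0,"ry":0,"rz":0,"hand":0},{"tx":0.93,"ty":0.33,"tz":0,"rx":0,"ry":0,"rz":0,"hand":0},{"tx":0.93,"ty":0.33,"tz":0,"rx":0,"ry":0,"rz":0,"hand":0},{"tx":0.88,"ty":0.33,"tz":0,"rx":0,"ry":0,"rz":0,"hand":0},{"tx":0,"ty":0,"tz":0,"rx":0,"ry":0,"rz":0,"hand":0},{"tx":0,"ty":0,"tz":0,"rx":0,"ry":0,"rz":0,"hand":0}]'
python3 -m creep '[{"tx":0,"ty":0,"tz":-0.8,"rx":0,"ry":0,"rz":0,"hand":0},{"tx":0,"ty":0,"tz":-0.8,"rx":0,"ry":0,"rz":0,"hand":0},{"tx":0,"ty":0,"tz":-0.8,"rx":0,"ry":0,"rz":0,"hand":0},{"tx":0,"ty":0,"tz":-0.65,"rx":0,"ry":0,"rz":0,"hand":0},{"tx":0,"ty":0,"tz":0,"rx":0,"ry":0,"rz":0,"hand":0},{"tx":-0.85,"ty":0,"tz":0.05,"rx":0,"ry":0,"rz":0,"hand":0},{"tx":-0.85,"ty":0,"tz":0.05,"rx":0,"ry":0,"rz":0,"hand":0},{"tx":-0.85,"ty":0,"tz":0.05,"rx":0,"ry":0,"rz":0,"hand":0}]'
```

```text
ee_pos: [0.4142, -0.2922, 0.2204]
ee_pos: [0.5081, -0.2588, 0.2713]
time_s: 60.33
ee_pos: [0.6181, -0.2192, 0.2706]
tool_rot: [-0.035, -3.14, -0.0]
contact_force: [-0.9, 0.3, -0.4]
gripper_width: 0.001
grasp_force: 0.0
time_s: 61.0
ee_pos: [0.5659, -0.22, 0.2142]
tool_rot: [0.038, 3.14, -0.001]
contact_force: [0.4, -1.1, -0.8]
gripper_width: 0.002
grasp_force: 0.2
```

```bash
python3 -m creep '[{"tx":-0.94,"ty":0,"tz":-0.05,"rx":0,"ry":0,"rz":0,"hand":0},{"tx":-0.94,"ty":0,"tz":-0.17,"rx":0,"ry":0,"rz":0,"hand":0},{"tx":-0.91,"ty":0,"tz":-0.29,"rx":0,"ry":0,"rz":0,"hand":0},{"tx":-0.88,"ty":0.05,"tz":-0.41,"rx":0,"ry":0,"rz":0,"hand":0},{"tx":-0.82,"ty":0.05,"tz":-0.52,"rx":0,"ry":0,"rz":0,"hand":0},{"tx":-0.75,"ty":0,"tz":-0.62,"rx":0,"ry":0,"rz":0,"hand":0},{"tx":-0.67,"ty":0,"tz":-0.72,"rx":0,"ry":0,"rz":0,"hand":0},{"tx":-0.58,"ty":0,"tz":-0.8,"rx":0,"ry":0,"rz":0,"hand":0}]'|grep -E "ee|contact"; python3 -m creep '[{"tx":-0.47,"ty":0,"tz":-0.87,"rx":0,"ry":0,"rz":0,"hand":0},{"tx":-0.35,"ty":0,"tz":-0.93,"rx":0,"ry":0,"rz":0,"hand":0},{"tx":-0.2,"ty":0,"tz":-0.83,"rx":0,"ry":0,"rz":0,"hand":0},{"tx":-0.07,"ty":0,"tz":-0.42,"rx":0,"ry":0,"rz":0,"hand":0},{"tx":0,"ty":0,"tz":-0.25,"rx":0,"ry":0,"rz":0,"hand":0},{"tx":0,"ty":0,"tz":-0.25,"rx":0,"ry":0,"rz":0,"hand":0},{"tx":0,"ty":0,"tz":-0.15,"rx":0,"ry":0,"rz":0,"hand":0},{"tx":0,"ty":0,"tz":0,"rx":0,"ry":0,"rz":0,"hand":0}]'|grep -E "ee|contact"; python3 -m creep '[{"tx":0,"ty":0,"tz":-0.1,"rx":0,"ry":0,"rz":0,"hand":0},{"tx":0,"ty":0,"tz":-0.1,"rx":0,"ry":0,"rz":0,"hand":0},{"tx":0,"ty":0,"tz":-0.1,"rx":0,"ry":0,"rz":0,"hand":0},{"tx":0,"ty":0,"tz":-0.05,"rx":0,"ry":0,"rz":0,"hand":0},{"tx":0,"ty":0,"tz":-0.05,"rx":0,"ry":0,"rz":0,"hand":0},{"tx":0,"ty":0,"tz":0,"rx":0,"ry":0,"rz":0,"hand":0},{"tx":0,"ty":0,"tz":0,"rx":0,"ry":0,"rz":0,"hand":0},{"tx":0,"ty":0,"tz":0,"rx":0,"ry":0,"rz":0,"hand":0}]'
```

```text
ee_pos: [0.4361, -0.2182, 0.1428]
contact_force: [0.0, -0.5, -0.2]
ee_pos: [0.4158, -0.2179, 0.0679]
contact_force: [-0.4, -0.5, 1.1]
time_s: 63.0
ee_pos: [0.4158, -0.218, 0.0619]
tool_rot: [0.037, 3.139, -0.002]
contact_force: [-4.4, 2.1, 20.0]
gripper_width: -0.003
grasp_force: 9.7
```

Cover 2 gives the same shut signature. Now cover 1.

```bash
python3 -m creep '[{"tx":0,"ty":0,"tz":1,"rx":0,"ry":0,"rz":0,"hand":0},{"tx":0,"ty":0,"tz":1,"rx":0,"ry":0,"rz":0,"hand":0},{"tx":0,"ty":0,"tz":1,"rx":0,"ry":0,"rz":0,"hand":0},{"tx":0,"ty":0,"tz":1,"rx":0,"ry":0,"rz":0,"hand":0},{"tx":0,"ty":0,"tz":1,"rx":0,"ry":0,"rz":0,"hand":0},{"tx":0,"ty":0,"tz":1,"rx":0,"ry":0,"rz":0,"hand":0},{"tx":0,"ty":0,"tz":1,"rx":0,"ry":0,"rz":0,"hand":0},{"tx":0,"ty":0,"tz":1,"rx":0,"ry":0,"rz":0,"hand":0}]' | grep ee; python3 -m creep '[{"tx":0,"ty":0,"tz":1,"rx":0,"ry":0,"rz":0,"hand":0},{"tx":0,"ty":0,"tz":1,"rx":0,"ry":0,"rz":0,"hand":0},{"tx":0,"ty":0,"tz":0.6,"rx":0,"ry":0,"rz":0,"hand":0},{"tx":0.93,"ty":0.33,"tz":0,"rx":0,"ry":0,"rz":0,"hand":0},{"tx":0.93,"ty":0.33,"tz":0,"rx":0,"ry":0,"rz":0,"hand":0},{"tx":0.93,"ty":0.33,"tz":0,"rx":0,"ry":0,"rz":0,"hand":0},{"tx":0.93,"ty":0.33,"tz":0,"rx":0,"ry":0,"rz":0,"hand":0},{"tx":0.93,"ty":0.33,"tz":0,"rx":0,"ry":0,"rz":0,"hand":0}]' | grep ee; python3 -m creep '[{"tx":0.93,"ty":0.33,"tz":0,"rx":0,"ry":0,"rz":0,"hand":0},{"tx":0.93,"ty":0.33,"tz":0,"rx":0,"ry":0,"rz":0,"hand":0},{"tx":0.93,"ty":0.33,"tz":0,"rx":0,"ry":0,"rz":0,"hand":0},{"tx":0.93,"ty":0.33,"tz":0,"rx":0,"ry":0,"rz":0,"hand":0},{"tx":0.93,"ty":0.33,"tz":0,"rx":0,"ry":0,"rz":0,"hand":0},{"tx":0.95,"ty":0.2,"tz":0,"rx":0,"ry":0,"rz":0,"hand":0},{"tx":0,"ty":0,"tz":0,"rx":0,"ry":0,"rz":0,"hand":0},{"tx":0,"ty":0,"tz":0,"rx":0,"ry":0,"rz":0,"hand":0}]'
python3 -m creep '[{"tx":0,"ty":0,"tz":-0.8,"rx":0,"ry":0,"rz":0,"hand":0},{"tx":0,"ty":0,"tz":-0.8,"rx":0,"ry":0,"rz":0,"hand":0},{"tx":0,"ty":0,"tz":-0.8,"rx":0,"ry":0,"rz":0,"hand":0},{"tx":0,"ty":0,"tz":-0.65,"rx":0,"ry":0,"rz":0,"hand":0},{"tx":0,"ty":0,"tz":0,"rx":0,"ry":0,"rz":0,"hand":0},{"tx":-0.85,"ty":0,"tz":0.05,"rx":0,"ry":0,"rz":0,"hand":0},{"tx":-0.85,"ty":0,"tz":0.05,"rx":0,"ry":0,"rz":0,"hand":0},{"tx":-0.85,"ty":0,"tz":0.05,"rx":0,"ry":0,"rz":0,"hand":0}]'
```

```text
ee_pos: [0.4151, -0.2175, 0.2208]
ee_pos: [0.509, -0.1842, 0.2717]
time_s: 65.0
ee_pos: [0.6204, -0.1473, 0.2709]
tool_rot: [-0.036, -3.14, -0.0]
contact_force: [0.5, -0.1, 0.7]
gripper_width: -0.002
grasp_force: 0.0
time_s: 65.67
ee_pos: [0.5682, -0.1479, 0.2145]
tool_rot: [0.038, 3.14, -0.0]
contact_force: [0.4, -0.6, 0.5]
gripper_width: 0.006
grasp_force: 0.2
```

```bash
python3 -m creep '[{"tx":-0.94,"ty":0,"tz":-0.05,"rx":0,"ry":0,"rz":0,"hand":0},{"tx":-0.94,"ty":0,"tz":-0.17,"rx":0,"ry":0,"rz":0,"hand":0},{"tx":-0.91,"ty":0,"tz":-0.29,"rx":0,"ry":0,"rz":0,"hand":0},{"tx":-0.88,"ty":0.05,"tz":-0.41,"rx":0,"ry":0,"rz":0,"hand":0},{"tx":-0.82,"ty":0.05,"tz":-0.52,"rx":0,"ry":0,"rz":0,"hand":0},{"tx":-0.75,"ty":0,"tz":-0.62,"rx":0,"ry":0,"rz":0,"hand":0},{"tx":-0.67,"ty":0,"tz":-0.72,"rx":0,"ry":0,"rz":0,"hand":0},{"tx":-0.58,"ty":0,"tz":-0.8,"rx":0,"ry":0,"rz":0,"hand":0}]'|grep -E "ee|contact"; python3 -m creep '[{"tx":-0.47,"ty":0,"tz":-0.87,"rx":0,"ry":0,"rz":0,"hand":0},{"tx":-0.35,"ty":0,"tz":-0.93,"rx":0,"ry":0,"rz":0,"hand":0},{"tx":-0.2,"ty":0,"tz":-0.83,"rx":0,"ry":0,"rz":0,"hand":0},{"tx":-0.07,"ty":0,"tz":-0.42,"rx":0,"ry":0,"rz":0,"hand":0},{"tx":0,"ty":0,"tz":-0.25,"rx":0,"ry":0,"rz":0,"hand":0},{"tx":0,"ty":0,"tz":-0.25,"rx":0,"ry":0,"rz":0,"hand":0},{"tx":0,"ty":0,"tz":-0.15,"rx":0,"ry":0,"rz":0,"hand":0},{"tx":0,"ty":0,"tz":0,"rx":0,"ry":0,"rz":0,"hand":0}]'|grep -E "ee|contact"; python3 -m creep '[{"tx":0,"ty":0,"tz":-0.1,"rx":0,"ry":0,"rz":0,"hand":0},{"tx":0,"ty":0,"tz":-0.1,"rx":0,"ry":0,"rz":0,"hand":0},{"tx":0,"ty":0,"tz":-0.1,"rx":0,"ry":0,"rz":0,"hand":0},{"tx":0,"ty":0,"tz":-0.05,"rx":0,"ry":0,"rz":0,"hand":0},{"tx":0,"ty":0,"tz":-0.05,"rx":0,"ry":0,"rz":0,"hand":0},{"tx":0,"ty":0,"tz":0,"rx":0,"ry":0,"rz":0,"hand":0},{"tx":0,"ty":0,"tz":0,"rx":0,"ry":0,"rz":0,"hand":0},{"tx":0,"ty":0,"tz":0,"rx":0,"ry":0,"rz":0,"hand":0}]'
```

```text
ee_pos: [0.4385, -0.146, 0.1432]
contact_force: [0.3, -0.9, 0.2]
ee_pos: [0.4181, -0.1459, 0.0683]
contact_force: [-1.2, -0.0, 0.2]
time_s: 67.67
ee_pos: [0.4183, -0.1459, 0.062]
tool_rot: [0.037, 3.139, -0.001]
contact_force: [-4.1, 0.8, 18.0]
gripper_width: 0.003
grasp_force: 9.2
```

```bash
python3 -m creep '[{"tx":0,"ty":0,"tz":1,"rx":0,"ry":0,"rz":0,"hand":0},{"tx":0,"ty":0,"tz":1,"rx":0,"ry":0,"rz":0,"hand":0},{"tx":0,"ty":0,"tz":1,"rx":0,"ry":0,"rz":0,"hand":0},{"tx":0,"ty":0,"tz":1,"rx":0,"ry":0,"rz":0,"hand":0},{"tx":0,"ty":0,"tz":1,"rx":0,"ry":0,"rz":0,"hand":0},{"tx":-0.7,"ty":0,"tz":1,"rx":0,"ry":0,"rz":0,"hand":0},{"tx":-0.7,"ty":0,"tz":1,"rx":0,"ry":0,"rz":0,"hand":0},{"tx":-0.7,"ty":0,"tz":1,"rx":0,"ry":0,"rz":0,"hand":0}]' | grep ee;  python3 -m creep '[{"tx":-0.2,"ty":0.8,"tz":0.5,"rx":0,"ry":0,"rz":0,"hand":0},{"tx":-0.2,"ty":0.8,"tz":0.5,"rx":0,"ry":0,"rz":0,"hand":0},{"tx":-0.2,"ty":0.8,"tz":0.5,"rx":0,"ry":0,"rz":0,"hand":0},{"tx":-0.2,"ty":0.8,"tz":0.5,"rx":0,"ry":0,"rz":0,"hand":0},{"tx":0,"ty":0.8,"tz":0.5,"rx":0,"ry":0,"rz":0,"hand":0},{"tx":0,"ty":0.8,"tz":0.5,"rx":0,"ry":0,"rz":0,"hand":0},{"tx":0,"ty":0,"tz":0,"rx":0,"ry":0,"rz":0,"hand":0},{"tx":0,"ty":0,"tz":0,"rx":0,"ry":0,"rz":0,"hand":0}]'
python3 - <<'E'
from h import *
st()
s=capture("scene")[:,:,::-1];t=capture("top")[:,:,::-1]
cv2.imwrite("pics/c8.png",np.hstack([cv2.resize(s[30:350,160:450],(400,441)),cv2.copyMakeBorder(cv2.resize(t[180:300,310:470],(400,300),interpolation=2),0,141,0,0,0)]))
E
```

```text
ee_pos: [0.375, -0.1455, 0.221]
time_s: 69.0
ee_pos: [0.3597, -0.0495, 0.2803]
tool_rot: [0.034, 3.14, -0.001]
contact_force: [-0.1, -0.9, 0.6]
gripper_width: 0.003
grasp_force: 0.0
t 69.0 pos [ 0.3597 -0.0495  0.2803] yawY 88.75 z [ 0.001 -0.001 -1.   ] w 0.003 gf 0.0 F [-0.1 -0.9  0.6] j6 -1.72
```

View pics/c8.png

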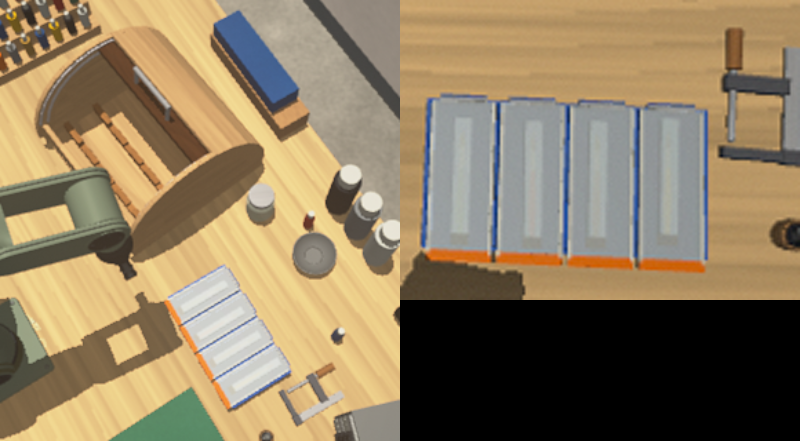

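The final views show all four covers flat with a brush under each, the rack empty, the roll-top up, and the other things where they were. I'm handing the job in.

```bash
python3 -c "
from bench import ticket
print(ticket.sign_off())"
```

```text
the job is handed in; nothing more can be done
None
```

The job is handed in: the roll-top is up and holding, all four brushes lie in the case's bays under covers pressed shut, and nothing else on the bench looks moved.

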